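Clear the coder and run a batch of tins under its head

TASK

First clear the coder: put the bottle that stands on its bed and the small carton that stands in its tray into the grey tote. Then, with the tray still at its loading end, stand every small tin (there are two or three) upright in the tray and turn the dial on top of the head until its pointer points at the T-shaped mark on the index ring. Last, slide the tray by its handle under the head all the way to the far stop and leave it there with the tins standing in it and the dial still on the mark; do not knock over the two jars standing around.

Things in the scene. Friction and masses are not known exactly. Their poses are not given: they have to be found in the camera images.
- coder: tin coder, fixed; origin on the work surface, y = the tray's travel, x towards the column. In mm: bed x -45..45, y -250..265, top 12 high, lips to 17. Head overhangs the bed: x -50..90, y 0..50, underside 101, top 165 high. Column: x 60..130, y -15..65, 165 high. The head is open at its -x side, where the tray's handle passes
- tray (a joint): travel of the sliding tray along the coder's +y: 0 m = loading end (its start), 0.30 m = far stop, where the tray has wholly passed under the head. Stiff slide, about 2 N; it stays where it is left
- tray_floor (a point): middle of the tray's floor, upper face (18 mm above the work surface), axes as the coder's. Tray outside 74 mm in x, 196 mm in y; inside 66 by 188 mm; rim 14 mm above the floor. It holds three tins in a row along y, about 62 mm apart
- tray_handle (a point): top-side grip point of the tray's handle, an upright black post 14 mm across, 120 mm in front (-x) of the tray's middle; the point is 93 mm above the work surface, 6 mm below the post's top; the post begins 19 mm above the surface
- dial (a joint): angle of the dial on top of the head, rad, counter-clockwise from above; 0 = pointer along the coder's +x. Turns from -2.2 to 2.2; stays where it is left
- dial_grip (a point): on the dial's axis, 191 mm above the work surface, at the middle of its bar grip: bar 44 mm long (along the pointer), 12 mm wide, 24 mm high (top 10 mm above this point)
- dial_pointer (a point): tip of the white pointer nose on the dial, 30 mm from its axis
- index: the aluminium index ring round the dial, 68 mm across, 4 mm thick, fixed; origin on the dial's axis; a raised T-shaped steel mark stands at its rim along its +x, 33 to 47 mm from the axis. Its yaw differs from start to start; the dial is set when the pointer points at the T mark
- bottle: squat white bottle with a black cap that stands on the coder's bed beyond the head; 52 mm across up to 72 mm, cap 24 mm across from 83 mm to 93 mm high; origin at the centre of its underside
- carton: small brown carton, 44 x 44 mm, 54 mm high, standing in the tray; origin at the centre of its underside
- tote: low grey open tote, fixed, 200 mm (x) by 140 mm (y) by 50 mm high, walls and floor about 4 mm; origin at the centre of its underside
- tin1: small round steel tin with a white paper label and a flat pressed lid, upright, 56 mm across, 50 mm high, 160 g; origin at the centre of its underside, z up. There are two or three such tins; None from the start means this one is absent
- tin2: small round steel tin with a white paper label and a flat pressed lid, upright, 56 mm across, 50 mm high, 160 g; origin at the centre of its underside, z up. There are two or three such tins; None from the start means this one is absent
- tin3: small round steel tin with a white paper label and a flat pressed lid, upright, 56 mm across, 50 mm high, 160 g; origin at the centre of its underside, z up. There are two or three such tins; None from the start means this one is absent
- jar1: bystander: small jar 44 mm across, 55 mm high; origin at the centre of its underside
- jar2: bystander: jar 52 mm across, 70 mm high; origin at the centre of its underside
- roll: bystander: flat roll of paper tape lying down, 72 mm across, 18 mm high

How it is judged:
By the outcome, as a careful person would: the job done as asked, in the order asked, and still so for the second after the job is handed in, with the robot touching nothing.
Of tin1, tin2, tin3 only 2 to 3 are there at a start; the rules pass over those that are not, and their reading is None.
At some moment in a run one of tin1, tin2, tin3, carton may be knocked a few centimetres aside while the robot is not near it.
Once in a run the grip may slacken for a moment while it holds something.
It also fails if it takes over 192 s, if anything falls off the work surface, if the arm or the gripper's body presses on something with over 40 N, if the wrist force passes 120 N, or if a joint passes its speed limit or range.

ROBOT

A 6-joint arm with a two-finger parallel gripper is mounted at the origin on the work surface. World frame = base frame: x ahead of the robot, y to its left, z up, the work surface at z = 0. Lengths are in mm, angles in rad, forces in N, time in s.
With the tool pointing down it reaches from about 275 to 750 mm from the base axis. Payload 10.2 kg.
Tool frame: the origin (TCP) lies midway between the tips of the shut fingers; the grasp point (between the pads) lies 19 mm behind it; z points along the fingers, y is the line along which they close (so a half turn about z gives the same grasp; the last joint's range is limited). The gripper opens to 85 mm and grips with 20 to 120 N. Pads are 22 mm wide; open, the fingers measure 114 mm over their backs; the gripper's body (76 mm by 85 mm) begins 54 mm behind the grasp point. The pads swing forward as they close: fully open they stand 13 mm farther back than shut.
Start: joints at [-1.436, 0.313, 1.498, -0, 1.331, -0.223], TCP at [183.85, -491.762, 231.294] pointing down, gripper open.
Joint ranges: [-2.94, 2.94], [-0.97, 2.17], [0.19, 2.56], [-1.23, 4.37], [0.02, 3.11], [-2.88, 2.88]. Speed limits (rad/s): [2.39, 2.39, 3.01, 3.14, 3.14, 3.14].

INTERFACE

Orientations are given as a unit quaternion [w, x, y, z].
In Python, from rig import ctrl gives the robot as it stands.
- The arm moves only by the tool arm_command, never from a script. Its argument "increments" is a list of rows, each an object with "dr": the turn, a rotation vector about the tool's x, y, z in units of pi/4 rad (1.0 is pi/4 rad), a list of three; "offset": the shift along the tool's x, y, z in units of 120 mm (1.0 is 120 mm), a list of three; "hand": the opening, from -1 (shut) to 1 (fully open). A call has 1 to 8 rows; each row shifts and turns the commanded pose from where the row before left it, along the tool's axes as they then stand; what a row does not reach is not made up. A row lasts 1/10 s, in which the tool goes at most 50 mm and 8.59 degrees, less where a joint would pass 70% of its speed; a pose out of reach is approached as far as the arm can. A call with a number of a shift or a turn outside -1 to 1 is refused whole. A call with a gripper value outside its range is refused whole. The fingers move at their own pace and stop on an object; "grip_force" is the grip in N (left out, the last holds). Time passes only in rows, so rows that do not move let the fingers close. It gives the time, the measured TCP pose, the force, the opening and the grip force at its end, in the units of the state.
- ctrl.sense(): the state, without advancing time (a new reading comes with each control period).
- ctrl.capture(name): name is "side" or "top"; returns the picture (384x512x3 uint8, red, green, blue); there is no depth.
- ctrl.camera_info(name): a dict with "K" (3x3 intrinsics, pixels), "R" (3x3) and "t" (3): a world point X has camera coordinates R X + t. Camera axes: x right, y down, z forward; pixel columns grow to the right and rows downward; lengths in mm; the calibration is good to about 2 mm. A picture is of the moment at which its call begins. camera_info takes no time and is no camera call.
- ctrl.finish_job(): hands the job in; it is judged then, once.
The state is a dict: "time_s": time; "joints": joint angles; "dq": joint speeds; "tau": joint torques, N m; "eef_pos": TCP position; "ee_rot": TCP orientation; "force": force on the tool from outside, world axes, zero at the start; "wrist_torque": the same for the moment, N m; "grip_width": opening from 0.0 (shut) to 1.0 (fully open); "grip_force": force on a finger pad.
Only numpy, scipy, OpenCV 4.12 (cv2) and the standard library are available. Lean on these libraries where they do the work, as an engineer would, in place of code of your own. Each camera call takes 0.05 s, during which the arm holds its last target. There are 200 camera calls.

## Working session

There is one attempt and no reset: what is moved stays moved. The work goes in short steps, Python scripts to look and compute and a tool call to move; the robot and the scene stay as the last step left them, time stands still between calls to the robot, and variables do not carry over. Pictures are saved under pics/ and viewed, at most 14 in all, crops included, and the job is handed in when it is done.

Besides the shell and the picture viewer there is one more tool, called after "Call:" as name(argument=value, ...) on one line, values as JSON. arm_command: Moves the arm, as the interface text tells. Shifts and turns lie within -1 to 1; 1 stands for 120 mm of shift or pi/4 rad of turn. Its arguments: {"type":"object","properties":{"increments":{"type":"array"},"grip_force":{"type":"number"}},"required":["increments"]}

```bash
ls; mkdir -p pics
python3 - <<'E'
from rig import ctrl
import cv2
s=ctrl.sense();print(s)
for n in("top","side"):
    im=ctrl.capture(n);cv2.imwrite(f"pics/{n}0.png",im[:,:,::-1]);c=ctrl.camera_info(n);print(n,c)
E
```

```text
pics
{'time_s': 0.0, 'joints': array([-1.43638998e+00,  3.13450844e-01,  1.49842241e+00,  7.50798785e-06,
        1.33101489e+00, -2.23381131e-01]), 'dq': array([ 4.05552589e-04, -6.97946144e-06, -1.00750652e-04, -4.85039435e-04,
        8.15253593e-04, -5.40716357e-04]), 'tau': array([-1.18179792e-03, -4.12266827e+01, -2.59743798e+01, -2.58453092e-04,
        4.19728385e-03, -2.29740425e-05]), 'eef_pos': array([ 183.82108044, -491.49512023,  230.74017385]), 'ee_rot': array([-6.46938389e-04,  9.84041097e-01,  1.77940159e-01,  3.24492283e-05]), 'force': array([ 0.16742706,  0.56314801, -0.38940939]), 'wrist_torque': array([-0.00779101, -0.00468721, -0.00487144]), 'grip_force': 0.0, 'grip_width': 0.9970327506342432}
top {'K': array([[470.17022845,   0.        , 257.11190831],
       [  0.        , 470.17022845, 182.57407141],
       [  0.        ,   0.        ,   1.        ]]), 'R': array([[ 0.02339735, -0.99965766,  0.01170974],
       [-0.99629221, -0.02428538, -0.08253521],
       [ 0.08279133, -0.00973522, -0.99651935]]), 't': array([ -10.62880902,  511.54083859, 1494.49198566])}
side {'K': array([[362.99452325,   0.        , 250.79392552],
       [  0.        , 362.99452325, 189.95966428],
       [  0.        ,   0.        ,   1.        ]]), 'R': array([[-0.93302227, -0.359513  , -0.01482703],
       [-0.23634762,  0.64340795, -0.728125  ],
       [ 0.27131023, -0.67585251, -0.68528399]]), 't': array([464.7543652 , 215.41563142, 780.72401634])}
```

View pics/top0.png

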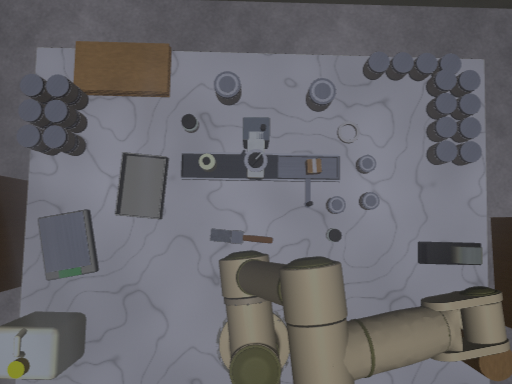

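View pics/side0.png

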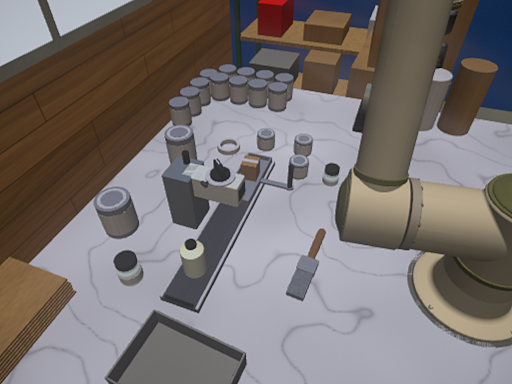

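The top view shows the coder with the tray at the right: dial ~(256,159), carton (314,166), bottle (207,161), handle (309,203), and tins at (367,163), (336,204), (370,200). The jars are at (190,122) and (335,235), and the tote is at (142,186). The side view shows the same items. I'll enlarge crops next.

```bash
cat > h.py <<'E'
import numpy as np, cv2
from rig import ctrl
C={n:ctrl.camera_info(n) for n in("top","side")}
def ray(n,uv):
    c=C[n];o=-c["R"].T@c["t"];d=c["R"].T@np.linalg.inv(c["K"])@np.array([uv[0],uv[1],1.]);return o,d/np.linalg.norm(d)
def onz(n,uv,z):
    o,d=ray(n,uv);return o+d*(z-o[2])/d[2]
def tri(a,b):
    A=np.zeros((3,3));v=np.zeros(3)
    for o,d in(ray("top",a),ray("side",b)):
        P=np.eye(3)-np.outer(d,d);A+=P;v+=P@o
    return np.linalg.solve(A,v)
def proj(n,X):
    c=C[n];p=c["K"]@(c["R"]@np.asarray(X,float)+c["t"]);return p[:2]/p[2]
def grab(n,name):
    im=ctrl.capture(n);cv2.imwrite(f"pics/{name}.png",im[:,:,::-1]);return im
def crop(im,u0,v0,u1,v1,k,name):
    cv2.imwrite(f"pics/{name}.png",cv2.resize(im[v0:v1,u0:u1,::-1],None,fx=k,fy=k,interpolation=cv2.INTER_CUBIC))
E
python3 - <<'E'
import cv2
from h import *
t=cv2.imread("pics/top0.png")[:,:,::-1];s=cv2.imread("pics/side0.png")[:,:,::-1]
crop(t,110,95,390,250,2.85,"tc0") ; crop(s,110,110,350,290,3.3,"sc0")
E
```

```text
(no output)
```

View pics/tc0.png

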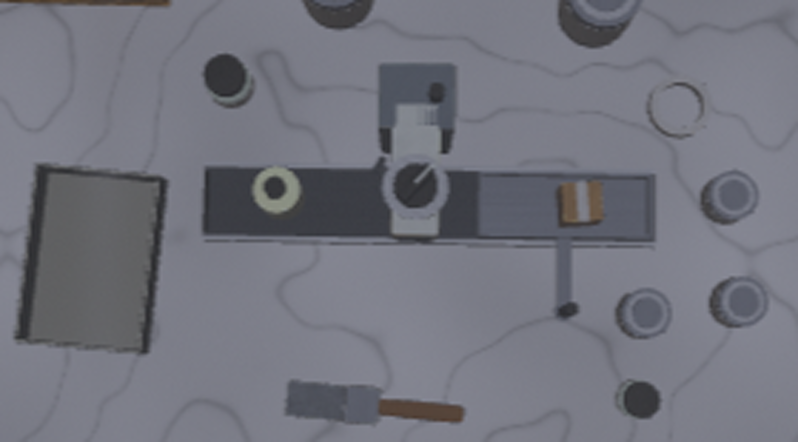

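View pics/sc0.png

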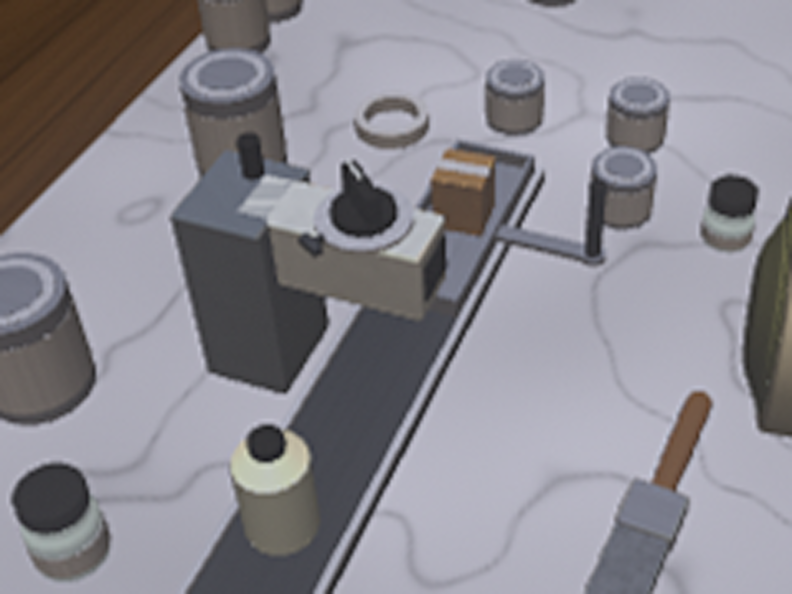

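The crops (top scale 2.85 from 110,95; side scale 3.3 from 110,110) show the dial at top (417,187), with the white pointer tip ~(432,167). The T mark sits ~(382,163) in top and (312,243) in side. The tin lids are at (733,195), (645,312) and (741,300).

```bash
cat >> h.py <<'E'
def tcx(u,v): return ((u+.5)/2.85+110-.5,(v+.5)/2.85+95-.5)
def scx(u,v): return ((u+.5)/3.3+110-.5,(v+.5)/3.3+110-.5)
E
python3 - <<'E'
from h import *
np.set_printoptions(precision=1,suppress=True)
for nm,a,z in [("bedLU",(204,168),12),("bedLL",(204,238),12),("bedRU",(655,174),17),("bedRL",(655,240),17),("dial",(417,187),170),("headL",(391,237),165),("headR",(438,237),165),("bottle",(275,188),93),("carton",(581,203),72),("hand",(568,308),99),("tinA",(733,195),50),("tinB",(645,312),50),("tinC",(741,300),50),("jar1",(640,398),55),("jar2",(224,75),70),("toteUL",(37,167),50),("toteUR",(166,179),50),("toteLL",(17,343),50),("toteLR",(148,352),50),("roll",(677,107),18),("ptr",(432,167),185),("T",(382,163),170),("knobcol",(437,92),185)]:
    print(nm,onz("top",tcx(*a),z))
print("side")
for nm,a,z in [("dial",(362,212),170),("bottlecap",(268,443),93),("hand",(597,182),99),("tinA",(516,75),50),("tinB",(625,165),50),("tinC",(638,97),50),("jar1",(734,192),55),("jar2",(52,494),70),("T",(312,243),170),("cartontop",(464,163),72)]:
    print(nm,onz("side",scx(*a),z))
E
```

```text
bedLU [600.9 250.5  12. ]
bedLL [520.7 247.5  12. ]
bedRU [ 606.2 -264.5   17. ]
bedRL [ 530.5 -265.2   17. ]
dial [564.4   7.8 170. ]
headL [512.9  33.2 165. ]
headR [514.  -14.9 165. ]
bottle [569.6 160.7  93. ]
carton [ 564.1 -173.2   72. ]
hand [ 447.3 -157.3   99. ]
tinA [ 579.9 -345.8   50. ]
tinB [ 447.  -248.7   50. ]
tinC [ 462.9 -355.2   50. ]
jar1 [ 352.3 -243.2   55. ]
jar2 [696.8 223.3  70. ]
toteUL [592.  429.9  50. ]
toteUR [582.1 286.3  50. ]
toteLL [396.5 442.7  50. ]
toteLR [390.  298.6  50. ]
roll [ 684.1 -288.9   18. ]
ptr [583.3  -6.8 185. ]
T [588.3  44.3 170. ]
knobcol [660.4 -10.1 185. ]
side
dial [566.9  10.  170. ]
bottlecap [571.6 157.2  93. ]
hand [ 447.5 -159.9   99. ]
tinA [ 579.4 -345.8   50. ]
tinB [ 445.7 -248.9   50. ]
tinC [ 461.5 -350.3   50. ]
jar1 [ 349.5 -238.9   55. ]
jar2 [693.6 227.2  70. ]
T [584.8  49.8 170. ]
cartontop [ 567.2 -178.1   72. ]
```

Call:
arm_command(increments=[{"dr": [0,0,-0.19],"offset": [0,0,0],"hand": 1},{"dr": [0,0,-0.19],"offset": [0,0,0],"hand": 1},{"dr": [0,0,-0.19],"offset": [0,0,0],"hand": 1},{"dr": [0,0,-0.19],"offset": [0,0,0],"hand": 1},{"dr": [0,0,-0.19],"offset": [0,0,0],"hand": 1},{"dr": [0,0,-0.19],"offset": [0,0,0],"hand": 1},{"dr": [0,0,-0.19],"offset": [0,0,0],"hand": 1},{"dr": [0,0,-0.19],"offset": [0,0,0],"hand": 1}], grip_force=40)

```text
time_s: 0.9
eef_pos: [183.8, -491.6, 230.9]
ee_rot: [-0.0, 0.712, 0.702, 0.0]
force: [-0.6, -0.6, 0.5]
grip_width: 0.999
grip_force: 0.0
```

Call:
arm_command(increments=[{"dr": [0,0,-0.024],"offset": [0.15,0.15,0],"hand": 1},{"dr": [0,0,0],"offset": [0.23,0.27,0],"hand": 1},{"dr": [0,0,0],"offset": [0.25,0.3,0],"hand": 1},{"dr": [0,0,0],"offset": [0.25,0.3,0],"hand": 1},{"dr": [0,0,0],"offset": [0.25,0.3,0],"hand": 1},{"dr": [0,0,0],"offset": [0.25,0.3,0],"hand": 1},{"dr": [0,0,0],"offset": [0.25,0.3,0],"hand": 1},{"dr": [0,0,0],"offset": [0.25,0.3,0],"hand": 1}])

```text
time_s: 1.7
eef_pos: [451.8, -265.0, 231.2]
ee_rot: [-0.0, 0.707, 0.707, -0.0]
force: [0.9, -0.9, -0.5]
grip_width: 1.004
grip_force: 0.0
```

```bash
cat > look.py <<'E'
from h import *
np.set_printoptions(precision=1,suppress=True)
t=ctrl.capture("top");s=ctrl.capture("side")
cv2.imwrite("pics/t_last.png",t[:,:,::-1]);cv2.imwrite("pics/s_last.png",s[:,:,::-1])
T0=cv2.imread("pics/top0.png")[:,:,::-1];S0=cv2.imread("pics/side0.png")[:,:,::-1]
P={"tinA":(579.6,-345.8,25),"tinB":(446.4,-248.8,25),"tinC":(462.2,-352.7,25),"carton":(565,-175,45),"jar1":(351,-241,25),"jar2":(695,225,35)}
for k,X in P.items():
    r=[]
    for n,a,b in(("top",t,T0),("side",s,S0)):
        u,v=proj(n,X).round().astype(int)
        r.append(np.abs(a[v-11:v+12,u-11:u+12].astype(int)-b[v-11:v+12,u-11:u+12]).mean())
    print(k,np.array(r))
st=ctrl.sense();print("t",st["time_s"],"tcp",st["eef_pos"],"w",st["grip_width"])
E
cat > carton.py <<'E'
from look import *
for n,im in(("top",t),("side",s)):
    h=cv2.cvtColor(im,cv2.COLOR_RGB2HSV);m=((h[...,0]>5)&(h[...,0]<22)&(h[...,1]>90)).astype(np.uint8)
    u,v=proj(n,(565,-175,50)).astype(int);w=np.zeros_like(m);w[v-25:v+25,u-25:u+25]=m[v-25:v+25,u-25:u+25]
    c=max(cv2.findContours(w,0,1)[0],key=cv2.contourArea);r=cv2.minAreaRect(c)
    print(n,r,cv2.boundingRect(c)); 
    for p in cv2.boxPoints(r): print(onz(n,p,72))
E
python3 carton.py
```

```text
tinA [13.8  8.3]
tinB [21.2  7.9]
tinC [29.4  8.5]
carton [0.6 6.8]
jar1 [30.  10.5]
jar2 [0.6 6.5]
t 1.8 tcp [ 453.5 -263.   230.9] w 0.9960586692755431Traceback (most recent call last):
  File "carton.py", line 5, in <module>
    c=max(cv2.findContours(w,0,1)[0],key=cv2.contourArea);r=cv2.minAreaRect(c)
ValueError: max() iterable argument is empty
```

```bash
sed -i 's/h\[...,1\]>90/h[...,1]>70/' carton.py
python3 - <<'E'
from h import *
t=cv2.imread("pics/t_last.png");h=cv2.cvtColor(t,40);u,v=proj("top",(565,-175,72)).round().astype(int);print(u,v);print(h[v-8:v+9:2,u-8:u+9:2,0]);print(h[v-8:v+9:2,u-8:u+9:2,1])
E
python3 carton.py
```

```text
314 166
[[114 114 114 114 115 143   4 143 114]
 [  0  14  15 173 117  12  14  14 114]
 [ 12  15  14   0 117  11  15  14 116]
 [  9  14  15   4 114   8  15  16 114]
 [  0  13  15   6 117   8  15  13 114]
 [  5  15  14   5 117 174  15  15 114]
 [  0  16  14  11 114 165  15  14 113]
 [  6  15  16  18 128 165  12   8 116]
 [160 165 150 150 120 120 115 116 114]]
[[35 37 37 36 28 13 22 11 38]
 [20 78 80  9 17 47 80 63 36]
 [48 82 80 13 17 44 81 64 35]
 [30 80 79 16 19 27 84 64 37]
 [18 79 78 23 17 27 83 72 36]
 [26 83 80 25 19 11 81 80 37]
 [26 70 82 38 19  9 83 78 33]
 [20 74 73 54  9 10 66 29 35]
 [11 15 11  7 18 21 33 35 36]]
tinA [15.   8.4]
tinB [21.7  8. ]
tinC [29.6  8.6]
carton [0.7 6.8]
jar1 [29.6 10.5]
jar2 [0.6 6.5]
t 1.9 tcp [ 450.9 -266.   230.9] w 0.9991136837328024
top ((309.0, 166.0), (12.0, 4.0), 90.0) (307, 160, 5, 13)
[ 582.2 -152.5   72. ]
[ 582.5 -165.    72. ]
[ 544.7 -165.5   72. ]
[ 544.4 -153.    72. ]
side ((248.47056579589844, 170.88232421875), (16.106266021728516, 17.64019775390625), 4.39870548248291) (241, 162, 17, 19)
[562.7 -90.7  72. ]
[ 587.  -159.5   72. ]
[ 543.6 -169.6   72. ]
[ 521.8 -100.6   72. ]
```

Call:
arm_command(increments=[{"dr": [0,0,0],"offset": [0.25,0.32,0],"hand": 1},{"dr": [0,0,0],"offset": [0.25,0.32,0],"hand": 1},{"dr": [0,0,0],"offset": [0.2,0.24,0.05],"hand": 1},{"dr": [0,0,0],"offset": [0.06,0.073,0.2],"hand": 1},{"dr": [0,0,0],"offset": [0,0,0.35],"hand": 1},{"dr": [0,0,0],"offset": [0,0,0.35],"hand": 1},{"dr": [0,0,0],"offset": [0,0,0.35],"hand": 1},{"dr": [0,0,0],"offset": [0,0,0.25],"hand": 1}])

```text
time_s: 2.7
eef_pos: [563.3, -176.5, 42.5]
ee_rot: [-0.001, 0.708, 0.706, -0.001]
force: [0.3, -0.4, -0.0]
grip_width: 1.005
grip_force: 0.0
```

Call:
arm_command(increments=[{"dr": [0,0,0],"offset": [0,0,0.11],"hand": 1},{"dr": [0,0,0],"offset": [0,0,0],"hand": -1},{"dr": [0,0,0],"offset": [0,0,0],"hand": -1},{"dr": [0,0,0],"offset": [0,0,0],"hand": -1},{"dr": [0,0,0],"offset": [0,0,0],"hand": -1},{"dr": [0,0,0],"offset": [0,0,0],"hand": -1},{"dr": [0,0,0],"offset": [0,0,0],"hand": -1}], grip_force=60)

```text
time_s: 3.4
eef_pos: [566.0, -176.2, 34.4]
ee_rot: [0.002, 0.707, 0.707, 0.0]
force: [-1.2, -1.2, 8.0]
grip_width: 0.518
grip_force: 59.5
```

Call:
arm_command(increments=[{"dr": [0,0,0],"offset": [0,0,-0.2],"hand": -1},{"dr": [0,0,0],"offset": [0,0,-0.35],"hand": -1},{"dr": [0,0,0],"offset": [0,0,-0.4],"hand": -1},{"dr": [0,0,0],"offset": [0,0,-0.4],"hand": -1},{"dr": [0,0,0],"offset": [0,0,-0.4],"hand": -1},{"dr": [0,0,0],"offset": [0.2,-0.05,0],"hand": -1},{"dr": [0,0,0],"offset": [0.35,-0.08,0],"hand": -1},{"dr": [0,0,0],"offset": [0.35,-0.08,0],"hand": -1}])

```text
time_s: 4.2
eef_pos: [539.3, -66.5, 243.1]
ee_rot: [0.001, 0.708, 0.707, 0.0]
force: [0.3, 0.2, -1.0]
grip_width: 0.521
grip_force: 59.6
```

Call:
arm_command(increments=[{"dr": [0,0,0],"offset": [0.35,-0.08,0],"hand": -1},{"dr": [0,0,0],"offset": [0.35,-0.08,0],"hand": -1},{"dr": [0,0,0],"offset": [0.35,-0.08,0],"hand": -1},{"dr": [0,0,0],"offset": [0.35,-0.08,0],"hand": -1},{"dr": [0,0,0],"offset": [0.35,-0.08,0],"hand": -1},{"dr": [0,0,0],"offset": [0.35,-0.08,0],"hand": -1},{"dr": [0,0,0],"offset": [0.35,-0.08,0],"hand": -1},{"dr": [0,0,0],"offset": [0.35,-0.08,0],"hand": -1}])

```text
time_s: 5.0
eef_pos: [462.5, 270.3, 243.2]
ee_rot: [0.0, 0.707, 0.707, 0.001]
force: [0.2, 0.2, -1.3]
grip_width: 0.521
grip_force: 59.6
```

Call:
arm_command(increments=[{"dr": [0,0,0],"offset": [0.35,-0.08,0],"hand": -1},{"dr": [0,0,0],"offset": [0.25,-0.03,0],"hand": -1},{"dr": [0,0,0],"offset": [0,0,0],"hand": -1}])

```text
time_s: 5.3
eef_pos: [448.9, 343.6, 242.8]
ee_rot: [-0.0, 0.706, 0.708, 0.001]
force: [0.5, -1.4, -0.7]
grip_width: 0.518
grip_force: 59.5
```

Call:
arm_command(increments=[{"dr": [0,0,0],"offset": [0.18,0,0.1],"hand": -1},{"dr": [0,0,0],"offset": [0,0,0.3],"hand": -1},{"dr": [0,0,0],"offset": [0,0,0.35],"hand": -1},{"dr": [0,0,0],"offset": [0,0,0.35],"hand": -1},{"dr": [0,0,0],"offset": [0,0,0.35],"hand": -1},{"dr": [0,0,0],"offset": [0,0,0.25],"hand": -1},{"dr": [0,0,0],"offset": [0,0,0.13],"hand": -1},{"dr": [0,0,0],"offset": [0,0,0],"hand": -1}])

```text
time_s: 6.1
eef_pos: [449.9, 361.5, 21.7]
ee_rot: [-0.0, 0.707, 0.707, -0.001]
force: [0.2, 0.1, -1.0]
grip_width: 0.517
grip_force: 59.7
```

Call:
arm_command(increments=[{"dr": [0,0,0],"offset": [0,0,0],"hand": 0.45},{"dr": [0,0,0],"offset": [0,0,0],"hand": 0.45},{"dr": [0,0,0],"offset": [0,0,0],"hand": 0.45},{"dr": [0,0,0],"offset": [0,0,-0.2],"hand": 0.45},{"dr": [0,0,0],"offset": [0,0,-0.3],"hand": 0.45},{"dr": [0,0,0],"offset": [0,0,-0.4],"hand": 1},{"dr": [0,0,0],"offset": [0,0,-0.4],"hand": 1},{"dr": [0,0,0],"offset": [0,0,0],"hand": 1}])

```text
time_s: 6.9
eef_pos: [452.3, 363.5, 185.9]
ee_rot: [0.002, 0.707, 0.707, 0.006]
force: [0.1, -1.1, 0.2]
grip_width: 0.998
grip_force: 0.0
```

Call:
arm_command(increments=[{"dr": [0,0,0],"offset": [-0.2,0.1,0],"hand": 1},{"dr": [0,0,0],"offset": [-0.3,0.18,0],"hand": 1},{"dr": [0,0,0],"offset": [-0.3,0.18,0],"hand": 1},{"dr": [0,0,0],"offset": [-0.3,0.18,0],"hand": 1},{"dr": [0,0,0],"offset": [-0.3,0.18,0],"hand": 1},{"dr": [0,0,0],"offset": [-0.2,0.12,0],"hand": 1},{"dr": [0,0,0],"offset": [-0.09,0.06,0],"hand": 1},{"dr": [0,0,0],"offset": [0,0,0.2],"hand": 1}])

```text
time_s: 7.7
eef_pos: [572.1, 158.4, 156.9]
ee_rot: [0.002, 0.708, 0.706, 0.002]
force: [-0.5, -0.5, -0.8]
grip_width: 1.0
grip_force: 0.0
```

Call:
arm_command(increments=[{"dr": [0,0,0],"offset": [0,0,0.3],"hand": 1},{"dr": [0,0,0],"offset": [0,0,0.3],"hand": 1},{"dr": [0,0,0],"offset": [0,0,0.25],"hand": 1},{"dr": [0,0,0],"offset": [0,0,0.13],"hand": 1},{"dr": [0,0,0],"offset": [0,0,0],"hand": -1},{"dr": [0,0,0],"offset": [0,0,0],"hand": -1},{"dr": [0,0,0],"offset": [0,0,0],"hand": -1},{"dr": [0,0,0],"offset": [0,0,0],"hand": -1}])

```text
time_s: 8.5
eef_pos: [570.7, 159.7, 38.4]
ee_rot: [0.001, 0.707, 0.707, 0.001]
force: [0.2, 1.2, 4.2]
grip_width: 0.597
grip_force: 62.4
```

Call:
arm_command(increments=[{"dr": [0,0,0],"offset": [0,0,-0.1],"hand": -1},{"dr": [0,0,0],"offset": [0,0,-0.3],"hand": -1},{"dr": [0,0,0],"offset": [0,0,-0.35],"hand": -1},{"dr": [0,0,0],"offset": [0,0,-0.25],"hand": -1},{"dr": [0,0,0],"offset": [0,0,0],"hand": -1}])

```text
time_s: 9.0
eef_pos: [571.8, 159.5, 162.4]
ee_rot: [0.003, 0.707, 0.707, 0.003]
force: [-0.6, 0.3, -2.6]
grip_width: 0.594
grip_force: 62.9
```

Call:
arm_command(increments=[{"dr": [0,0,0],"offset": [0.2,-0.05,0],"hand": -1},{"dr": [0,0,0],"offset": [0.35,-0.08,0],"hand": -1},{"dr": [0,0,0],"offset": [0.35,-0.08,0],"hand": -1},{"dr": [0,0,0],"offset": [0.35,-0.08,0],"hand": -1},{"dr": [0,0,0],"offset": [0.3,-0.02,0],"hand": -1},{"dr": [0,0,0],"offset": [0.15,0,0],"hand": -1},{"dr": [0,0,0],"offset": [0,0,0.15],"hand": -1},{"dr": [0,0,0],"offset": [0,0,0.3],"hand": -1}])

```text
time_s: 9.8
eef_pos: [533.5, 364.5, 104.1]
ee_rot: [0.001, 0.707, 0.707, 0.002]
force: [1.9, 0.2, -1.7]
grip_width: 0.597
grip_force: 62.9
```

Call:
arm_command(increments=[{"dr": [0,0,0],"offset": [0,0,0.3],"hand": -1},{"dr": [0,0,0],"offset": [0,0,0.2],"hand": -1},{"dr": [0,0,0],"offset": [0,0,0.09],"hand": -1},{"dr": [0,0,0],"offset": [0,0,0],"hand": -1},{"dr": [0,0,0],"offset": [0,0,0],"hand": 0.6},{"dr": [0,0,0],"offset": [0,0,0],"hand": 0.6},{"dr": [0,0,0],"offset": [0,0,-0.1],"hand": 0.6},{"dr": [0,0,0],"offset": [0,0,-0.2],"hand": 0.6}])

```text
time_s: 10.6
eef_pos: [532.2, 363.0, 68.0]
ee_rot: [-0.0, 0.707, 0.707, -0.001]
force: [-0.9, -0.8, 1.4]
grip_width: 0.801
grip_force: 0.0
```

Call:
arm_command(increments=[{"dr": [0,0,0],"offset": [0,0,-0.35],"hand": 0.6},{"dr": [0,0,0],"offset": [0,0,-0.35],"hand": 0.6},{"dr": [0,0,0],"offset": [0,0,-0.35],"hand": 0.6},{"dr": [0,0,0],"offset": [0,0,-0.35],"hand": 0.6},{"dr": [0,0,0],"offset": [0,0,-0.2],"hand": 0.6},{"dr": [0,0,0],"offset": [0,0,0],"hand": 0.6}])

```text
time_s: 11.2
eef_pos: [533.7, 363.8, 265.6]
ee_rot: [0.002, 0.707, 0.707, 0.004]
force: [0.0, 0.4, 0.0]
grip_width: 0.798
grip_force: 0.0
```

Run:
```python
from look import *
crop(t,100,95,400,250,2.6,"tc1")
```

```text
tinA [ 0.9 50.7]
tinB [ 0.9 33.9]
tinC [ 0.9 59.4]
carton [11.1 43.3]
jar1 [0.7 3.7]
jar2 [ 0.9 33.5]
t 11.3 tcp [532.7 363.3 260.7] w 0.8002540556080333
```

View pics/tc1.png

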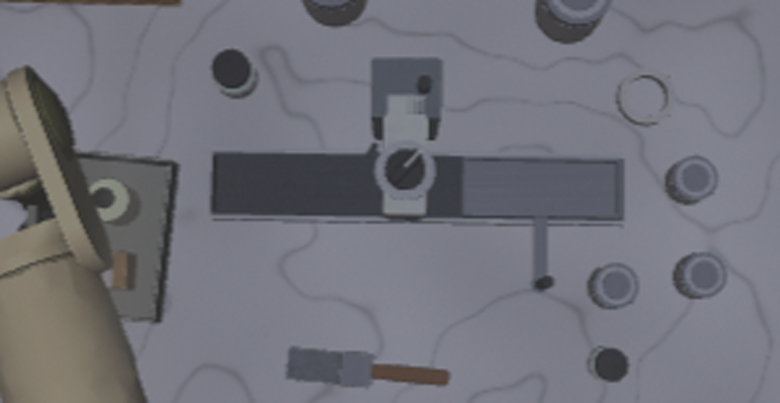

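Run:
```python
from h import *
t=cv2.imread("pics/t_last.png")[:,:,::-1]
crop(t,235,135,349,210,7,"tz")
g=t[...,:].mean(2)
for c in (290,295,300,305,320,325,330): print(c,g[150:190,c].astype(int).tolist())
```

```text
290 [129, 128, 127, 124, 125, 98, 67, 91, 93, 94, 93, 95, 94, 93, 93, 95, 93, 96, 96, 96, 95, 96, 96, 96, 97, 95, 95, 95, 63, 121, 124, 99, 127, 129, 129, 128, 128, 128, 127, 128]
295 [125, 115, 119, 125, 124, 103, 75, 93, 93, 94, 94, 94, 94, 94, 94, 95, 94, 96, 96, 95, 94, 96, 95, 96, 96, 95, 95, 94, 61, 105, 124, 92, 128, 129, 130, 129, 129, 129, 128, 128]
300 [124, 119, 121, 125, 124, 103, 76, 91, 94, 94, 93, 95, 94, 93, 94, 95, 94, 95, 96, 95, 93, 96, 95, 95, 96, 96, 95, 94, 68, 104, 122, 91, 129, 131, 130, 131, 130, 130, 129, 129]
305 [121, 116, 121, 125, 123, 103, 76, 82, 94, 93, 94, 94, 93, 94, 94, 94, 94, 94, 95, 93, 94, 96, 95, 96, 96, 95, 95, 93, 76, 90, 101, 89, 104, 105, 105, 104, 104, 104, 104, 104]
320 [127, 127, 127, 127, 123, 110, 85, 74, 92, 94, 94, 94, 92, 93, 94, 95, 95, 95, 95, 93, 94, 95, 94, 95, 95, 94, 95, 94, 75, 89, 122, 97, 129, 131, 131, 130, 131, 131, 131, 131]
325 [128, 128, 127, 127, 124, 117, 96, 76, 92, 94, 95, 94, 93, 93, 94, 95, 95, 95, 95, 94, 93, 95, 94, 95, 95, 95, 95, 93, 75, 84, 121, 85, 128, 131, 130, 131, 131, 131, 130, 130]
330 [127, 126, 127, 127, 125, 119, 96, 75, 92, 94, 95, 95, 93, 93, 94, 94, 95, 96, 95, 93, 94, 96, 94, 95, 95, 95, 96, 94, 84, 76, 123, 90, 129, 131, 131, 131, 131, 130, 132, 131]
```

View pics/tz.png

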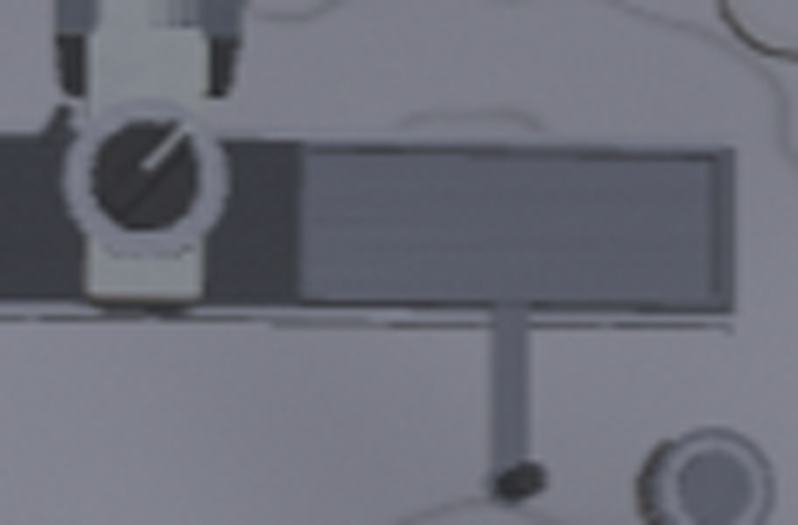

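Run:
```python
from h import *
np.set_printoptions(precision=1,suppress=True)
for c,r1,r2 in((325,157.5,177.6),(295,156.6,177.4)):
    print(onz("top",(c,r1),18),onz("top",(c,r1-1.2),32),onz("top",(c,r2),32))
q=lambda u,v:((u+.5)/7+235-.5,(v+.5)/7+135-.5)
print("ends",onz("top",q(735,225),32),onz("top",q(712,225),18),onz("top",q(300,225),32))
print("dial c (disc top ~179?)",onz("top",q(147,175),175),"ring",onz("top",q(146,178),169),"T",onz("top",q(63,115),170),onz("top",q(50,127),170))
print("ptr",onz("top",q(187,127),182),onz("top",q(147,168),182))
print("post base",onz("top",q(500,482),20),"top",onz("top",q(530,475),99))
```

```text
[ 599.1 -217.1   18. ] [ 601.  -214.9   32. ] [ 532.1 -215.7   32. ]
[ 599.6 -119.5   18. ] [ 601.5 -118.2   32. ] [ 530.4 -119.4   32. ]
ends [ 568.4 -262.3   32. ] [ 569.8 -254.2   18. ] [563.4 -62.3  32. ]
dial c (disc top ~179?) [565.8   9.1 175. ] ring [565.4   9.5 169. ] T [590.9  44.8 170. ] [585.7  50.  170. ]
ptr [585.3  -6.9 182. ] [567.8   9.2 182. ]
post base [ 448.3 -157.3   20. ] top [ 448.4 -161.3   99. ]
```

Call:
arm_command(increments=[{"dr": [0,0,0],"offset": [-0.2,-0.03,0],"hand": 1},{"dr": [0,0,0],"offset": [-0.38,-0.06,0],"hand": 1},{"dr": [0,0,0],"offset": [-0.38,-0.06,0],"hand": 1},{"dr": [0,0,0],"offset": [-0.38,-0.06,0],"hand": 1},{"dr": [0,0,0],"offset": [-0.38,-0.06,0],"hand": 1},{"dr": [0,0,0],"offset": [-0.38,-0.06,0],"hand": 1},{"dr": [0,0,0],"offset": [-0.38,-0.06,0],"hand": 1},{"dr": [0,0,0],"offset": [-0.38,-0.06,0],"hand": 1}])

```text
time_s: 12.1
eef_pos: [477.5, 18.7, 259.1]
ee_rot: [-0.001, 0.707, 0.707, -0.001]
force: [1.2, -0.1, 0.6]
grip_width: 0.998
grip_force: 0.0
```

Call:
arm_command(increments=[{"dr": [0,0,0],"offset": [-0.38,-0.05,0],"hand": 1},{"dr": [0,0,0],"offset": [-0.38,-0.05,0],"hand": 1},{"dr": [0,0,0],"offset": [-0.38,-0.05,0],"hand": 1},{"dr": [0,0,0],"offset": [-0.38,-0.05,0],"hand": 1},{"dr": [0,0,0],"offset": [-0.38,-0.04,0],"hand": 1},{"dr": [0,0,0],"offset": [-0.24,-0.03,0],"hand": 1},{"dr": [0,0,0],"offset": [-0.1,0,0],"hand": 1},{"dr": [0,0,0],"offset": [0,0,0],"hand": 1}])

```text
time_s: 12.9
eef_pos: [445.9, -249.1, 259.1]
ee_rot: [-0.001, 0.708, 0.706, 0.0]
force: [0.5, 1.0, -0.4]
grip_width: 1.0
grip_force: 0.0
```

Run:
```python
from look import *
crop(s,200,100,360,220,4.5,"sz1")
```

```text
tinA [13.5  8. ]
tinB [21.   7.6]
tinC [24.2  8.2]
carton [11.1 39. ]
jar1 [29.7 10.3]
jar2 [0.6 6.2]
t 13.0 tcp [ 446.3 -247.4  259.7] w 1.0026146649264192
```

View pics/sz1.png

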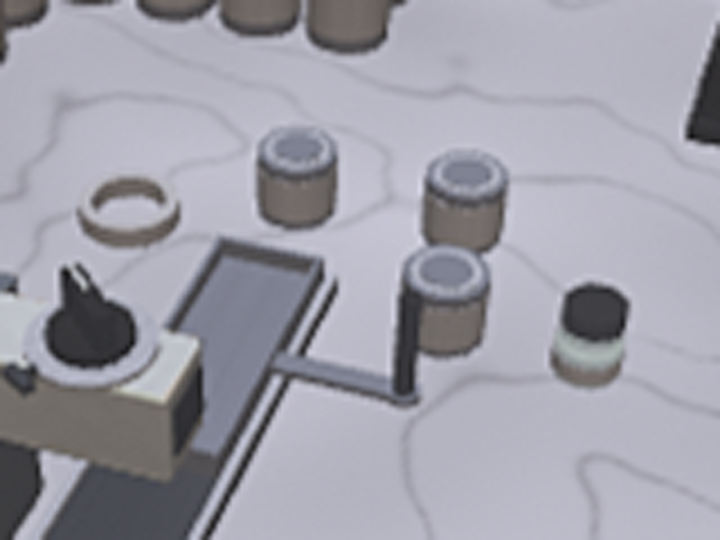

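Call:
arm_command(increments=[{"dr": [0,0,0],"offset": [0,0,0.2],"hand": 1},{"dr": [0,0,0],"offset": [0,0,0.38],"hand": 1},{"dr": [0,0,0],"offset": [0,0,0.38],"hand": 1},{"dr": [0,0,0],"offset": [0,0,0.38],"hand": 1},{"dr": [0,0,0],"offset": [0,0,0.3],"hand": 1},{"dr": [0,0,0],"offset": [0,0,0.25],"hand": 1},{"dr": [0,0,0],"offset": [0,0,0.15],"hand": 1},{"dr": [0,0,0],"offset": [0,0,0],"hand": 1}])

```text
time_s: 13.8
eef_pos: [445.5, -246.2, 13.5]
ee_rot: [-0.002, 0.707, 0.708, -0.0]
force: [0.4, 0.2, 0.2]
grip_width: 0.996
grip_force: 0.0
```

Call:
arm_command(increments=[{"dr": [0,0,0],"offset": [0,0,0],"hand": -1},{"dr": [0,0,0],"offset": [0,0,0],"hand": -1},{"dr": [0,0,0],"offset": [0,0,0],"hand": -1},{"dr": [0,0,0],"offset": [0,0,0],"hand": -1},{"dr": [0,0,0],"offset": [0,0,0],"hand": -1}])

```text
time_s: 14.3
eef_pos: [447.0, -248.8, 17.0]
ee_rot: [0.001, 0.707, 0.707, 0.0]
force: [0.5, 2.1, 6.2]
grip_width: 0.639
grip_force: 63.2
```

Call:
arm_command(increments=[{"dr": [0,0,0],"offset": [0,0,-0.15],"hand": -1},{"dr": [0,0,0],"offset": [0,0,-0.3],"hand": -1},{"dr": [0,0,0],"offset": [0,0,-0.35],"hand": -1},{"dr": [0,0,0],"offset": [0,0,-0.35],"hand": -1},{"dr": [0,0,0],"offset": [0,0,-0.15],"hand": -1},{"dr": [0,0,0],"offset": [0,0,0],"hand": -1}])

```text
time_s: 14.9
eef_pos: [447.2, -249.2, 174.6]
ee_rot: [0.003, 0.707, 0.707, 0.0]
force: [0.6, 0.2, -2.3]
grip_width: 0.639
grip_force: 63.8
```

Call:
arm_command(increments=[{"dr": [0,0,0],"offset": [0.15,0.1,0],"hand": -1},{"dr": [0,0,0],"offset": [0.28,0.22,0],"hand": -1},{"dr": [0,0,0],"offset": [0.28,0.22,0],"hand": -1},{"dr": [0,0,0],"offset": [0.28,0.22,0],"hand": -1},{"dr": [0,0,0],"offset": [0.18,0.15,0],"hand": -1},{"dr": [0,0,0],"offset": [0.09,0.075,0],"hand": -1},{"dr": [0,0,0],"offset": [0,0,0.15],"hand": -1},{"dr": [0,0,0],"offset": [0,0,0.3],"hand": -1}])

```text
time_s: 15.7
eef_pos: [565.4, -97.9, 117.9]
ee_rot: [0.002, 0.707, 0.707, 0.001]
force: [1.2, -0.1, -3.0]
grip_width: 0.643
grip_force: 63.9
```

Call:
arm_command(increments=[{"dr": [0,0,0],"offset": [0,0,0.3],"hand": -1},{"dr": [0,0,0],"offset": [0,0,0.2],"hand": -1},{"dr": [0,0,0],"offset": [0,0,0],"hand": -1},{"dr": [0,0,0],"offset": [0,0,0],"hand": -1}])

```text
time_s: 16.1
eef_pos: [564.4, -97.9, 57.6]
ee_rot: [-0.0, 0.707, 0.707, -0.0]
force: [-0.1, -0.1, -0.9]
grip_width: 0.637
grip_force: 63.9
```

Call:
arm_command(increments=[{"dr": [0,0,0],"offset": [0,0,0.08],"hand": -1},{"dr": [0,0,0],"offset": [0,0,0.06],"hand": -1},{"dr": [0,0,0],"offset": [0,0,0.04],"hand": -1},{"dr": [0,0,0],"offset": [0,0,0],"hand": -1}])

```text
time_s: 16.5
eef_pos: [564.5, -97.4, 35.5]
ee_rot: [-0.0, 0.707, 0.707, -0.0]
force: [0.3, -0.3, -1.5]
grip_width: 0.639
grip_force: 64.0
```

Run:
```python
from look import *
crop(s,200,100,330,220,4.8,"sz2")
```

```text
tinA [0.6 6.1]
tinB [16.2 55.4]
tinC [ 0.6 10.5]
carton [21.6 48.7]
jar1 [ 0.6 10.5]
jar2 [0.7 7.2]
t 16.6 tcp [564.5 -97.4  35.8] w 0.6400864872009511
```

View pics/sz2.png

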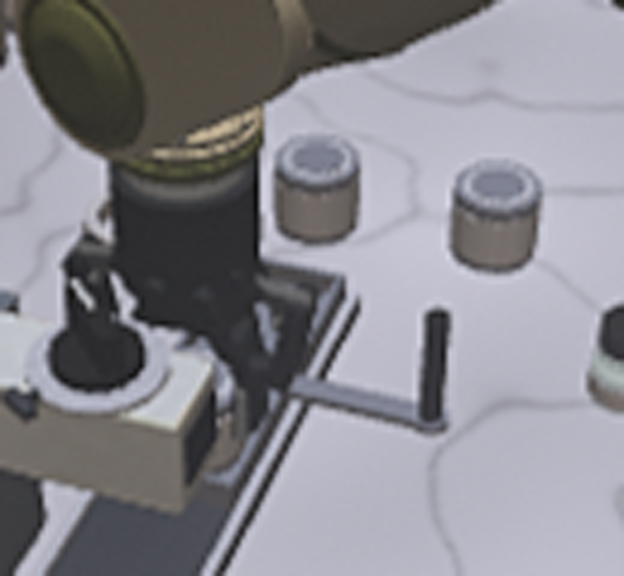

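Call:
arm_command(increments=[{"dr": [0,0,0],"offset": [0,0,0.01],"hand": 0.7},{"dr": [0,0,0],"offset": [0,0,0],"hand": 0.7},{"dr": [0,0,0],"offset": [0,0,0],"hand": 0.7},{"dr": [0,0,0],"offset": [0,0,-0.15],"hand": 0.7},{"dr": [0,0,0],"offset": [0,0,-0.3],"hand": 0.7},{"dr": [0,0,0],"offset": [0,0,-0.35],"hand": 1},{"dr": [0,0,0],"offset": [0,0,-0.35],"hand": 1},{"dr": [0,0,0],"offset": [-0.1,-0.04,0],"hand": 1}])

```text
time_s: 17.4
eef_pos: [562.1, -109.5, 178.5]
ee_rot: [0.005, 0.707, 0.708, 0.002]
force: [1.0, -0.5, -0.3]
grip_width: 1.002
grip_force: 0.0
```

Call:
arm_command(increments=[{"dr": [0,0,0],"offset": [-0.3,-0.12,0],"hand": 1},{"dr": [0,0,0],"offset": [-0.35,-0.14,0],"hand": 1},{"dr": [0,0,0],"offset": [-0.35,-0.14,0],"hand": 1},{"dr": [0,0,0],"offset": [-0.35,-0.14,0],"hand": 1},{"dr": [0,0,0],"offset": [-0.35,-0.14,0],"hand": 1},{"dr": [0,0,0],"offset": [-0.23,-0.1,0],"hand": 1},{"dr": [0,0,0],"offset": [-0.1,-0.03,0],"hand": 1},{"dr": [0,0,0],"offset": [0,0,0],"hand": 1}])

```text
time_s: 18.2
eef_pos: [461.8, -353.9, 172.0]
ee_rot: [-0.0, 0.708, 0.706, 0.0]
force: [-0.5, 0.5, 0.5]
grip_width: 0.997
grip_force: 0.0
```

```bash
cat > tins.py <<'E'
from look import *
# lids: ellipse centre from bright lid-ring contours in the side view near an expected spot
E
python3 look.py
```

```text
tinA [1.1 5.4]
tinB [17.7 51.4]
tinC [26.3  7.9]
carton [11.6 38.7]
jar1 [16.6  7. ]
jar2 [1.3 4. ]
t 18.3 tcp [ 462.8 -352.   172.3] w 1.000467030043905
```

Call:
arm_command(increments=[{"dr": [0,0,0],"offset": [0,0,0.2],"hand": 1},{"dr": [0,0,0],"offset": [0,0,0.35],"hand": 1},{"dr": [0,0,0],"offset": [0,0,0.35],"hand": 1},{"dr": [0,0,0],"offset": [0,0,0.26],"hand": 1},{"dr": [0,0,0],"offset": [0,0,0.15],"hand": 1},{"dr": [0,0,0],"offset": [0,0,0],"hand": 1},{"dr": [0,0,0],"offset": [0,0,0],"hand": -1},{"dr": [0,0,0],"offset": [0,0,0],"hand": -1}])

```text
time_s: 19.1
eef_pos: [463.3, -353.0, 16.8]
ee_rot: [0.001, 0.707, 0.707, -0.0]
force: [-2.2, 0.1, 1.1]
grip_width: 0.688
grip_force: 0.6
```

Call:
arm_command(increments=[{"dr": [0,0,0],"offset": [0,0,0],"hand": -1},{"dr": [0,0,0],"offset": [0,0,0],"hand": -1},{"dr": [0,0,0],"offset": [0,0,0],"hand": -1}])

```text
time_s: 19.4
eef_pos: [463.3, -353.4, 17.2]
ee_rot: [0.002, 0.707, 0.707, 0.0]
force: [1.3, 1.4, 6.7]
grip_width: 0.643
grip_force: 63.6
```

Call:
arm_command(increments=[{"dr": [0,0,0],"offset": [0,0,-0.15],"hand": -1},{"dr": [0,0,0],"offset": [0,0,-0.3],"hand": -1},{"dr": [0,0,0],"offset": [0,0,-0.35],"hand": -1},{"dr": [0,0,0],"offset": [0,0,-0.35],"hand": -1},{"dr": [0,0,0],"offset": [0,0,-0.15],"hand": -1},{"dr": [0,0,0],"offset": [0,0,0],"hand": -1}])

```text
time_s: 20.0
eef_pos: [463.3, -353.8, 174.8]
ee_rot: [0.003, 0.707, 0.707, -0.0]
force: [-0.2, -0.6, -2.2]
grip_width: 0.642
grip_force: 63.7
```

Call:
arm_command(increments=[{"dr": [0,0,0],"offset": [0.15,0.08,0],"hand": -1},{"dr": [0,0,0],"offset": [0.3,0.16,0],"hand": -1},{"dr": [0,0,0],"offset": [0.32,0.17,0],"hand": -1},{"dr": [0,0,0],"offset": [0.32,0.17,0],"hand": -1},{"dr": [0,0,0],"offset": [0.3,0.16,0],"hand": -1},{"dr": [0,0,0],"offset": [0.15,0.08,0],"hand": -1},{"dr": [0,0,0],"offset": [0.077,0.038,0],"hand": -1},{"dr": [0,0,0],"offset": [0,0,0.15],"hand": -1}])

```text
time_s: 20.8
eef_pos: [566.4, -158.4, 154.0]
ee_rot: [0.001, 0.707, 0.708, 0.0]
force: [0.1, -0.4, -1.3]
grip_width: 0.641
grip_force: 63.7
```

Call:
arm_command(increments=[{"dr": [0,0,0],"offset": [0,0,0.3],"hand": -1},{"dr": [0,0,0],"offset": [0,0,0.3],"hand": -1},{"dr": [0,0,0],"offset": [0,0,0.2],"hand": -1},{"dr": [0,0,0],"offset": [0,0,0],"hand": -1}])

```text
time_s: 21.2
eef_pos: [563.0, -158.7, 53.4]
ee_rot: [-0.004, 0.708, 0.707, -0.001]
force: [-0.5, -0.0, -1.5]
grip_width: 0.635
grip_force: 63.8
```

Call:
arm_command(increments=[{"dr": [0,0,0],"offset": [0,0,0.08],"hand": -1},{"dr": [0,0,0],"offset": [0,0,0.06],"hand": -1},{"dr": [0,0,0],"offset": [0,0,0.04],"hand": -1},{"dr": [0,0,0],"offset": [0,0,0],"hand": -1},{"dr": [0,0,0],"offset": [0,0,0],"hand": 0.7},{"dr": [0,0,0],"offset": [0,0,0],"hand": 0.7},{"dr": [0,0,0],"offset": [0,0,0],"hand": 0.7}])

```text
time_s: 21.9
eef_pos: [565.6, -159.1, 36.1]
ee_rot: [0.0, 0.707, 0.707, 0.0]
force: [0.3, 0.1, 1.0]
grip_width: 0.85
grip_force: 0.0
```

Call:
arm_command(increments=[{"dr": [0,0,0],"offset": [0,0,-0.15],"hand": 0.7},{"dr": [0,0,0],"offset": [0,0,-0.3],"hand": 0.7},{"dr": [0,0,0],"offset": [0,0,-0.35],"hand": 1},{"dr": [0,0,0],"offset": [0,0,-0.35],"hand": 1},{"dr": [0,0,0],"offset": [-0.2,0.02,0],"hand": 1},{"dr": [0,0,0],"offset": [-0.35,0.03,0],"hand": 1},{"dr": [0,0,0],"offset": [-0.35,0.03,0],"hand": 1},{"dr": [0,0,0],"offset": [-0.35,0.03,0],"hand": 1}])

```text
time_s: 22.7
eef_pos: [578.6, -310.5, 174.2]
ee_rot: [0.0, 0.707, 0.707, 0.0]
force: [1.4, 0.3, 0.2]
grip_width: 1.002
grip_force: 0.0
```

Call:
arm_command(increments=[{"dr": [0,0,0],"offset": [-0.21,0.01,0],"hand": 1},{"dr": [0,0,0],"offset": [-0.1,0,0],"hand": 1},{"dr": [0,0,0],"offset": [0,0,0],"hand": 1}])

```text
time_s: 23.0
eef_pos: [579.5, -347.0, 173.4]
ee_rot: [-0.0, 0.708, 0.707, -0.0]
force: [1.1, 0.3, -0.8]
grip_width: 1.001
grip_force: 0.0
```

Run:
```python
from look import *
crop(s,200,100,330,220,4.8,"sz3")
```

```text
tinA [20.9  3.8]
tinB [19.3 50.7]
tinC [21.9 56.6]
carton [14.  32.7]
jar1 [26.1  4.4]
jar2 [1.1 2.6]
t 23.1 tcp [ 579.9 -345.   173.8] w 1.0024697721864813
```

View pics/sz3.png

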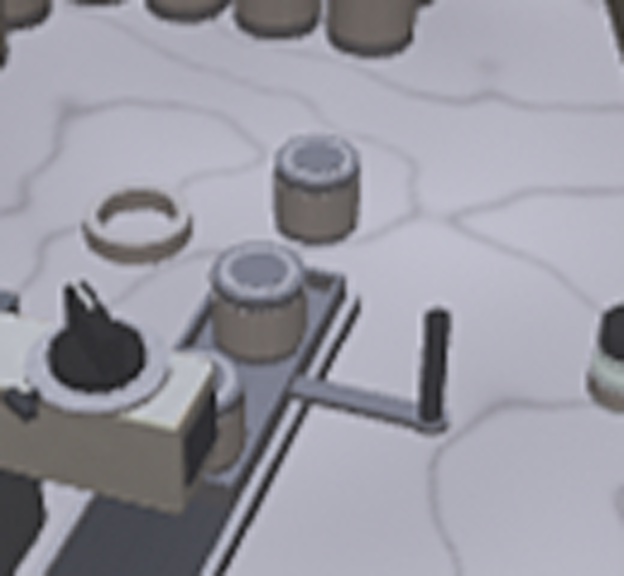

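Run:
```python
from h import *
print(onz("side",((258.5)/4.8+199.5,(270.5)/4.8+99.5),68),onz("side",((222)/4.8+199.5,(372)/4.8+99.5),68), [(proj("side",(565.5,y,68))-[199.5,99.5])*4.8 for y in(-97.5,-159.5,-221.5)])
```

```text
[ 566.06571061 -199.20405064   68.        ] [ 552.85427774 -107.87110213   68.        ] [array([193.53382031, 378.4989655 ]), array([234.77009479, 311.01385953]), array([272.67464718, 248.98127373])]
```

Call:
arm_command(increments=[{"dr": [0,0,0],"offset": [0,0,0.2],"hand": 1},{"dr": [0,0,0],"offset": [0,0,0.35],"hand": 1},{"dr": [0,0,0],"offset": [0,0,0.35],"hand": 1},{"dr": [0,0,0],"offset": [0,0,0.26],"hand": 1},{"dr": [0,0,0],"offset": [0,0,0.16],"hand": 1},{"dr": [0,0,0],"offset": [0,0,0],"hand": 1},{"dr": [0,0,0],"offset": [0,0,0],"hand": -1},{"dr": [0,0,0],"offset": [0,0,0],"hand": -1}])

```text
time_s: 23.9
eef_pos: [580.7, -346.2, 17.4]
ee_rot: [0.001, 0.707, 0.707, 0.0]
force: [-0.4, -0.2, -0.2]
grip_width: 0.688
grip_force: 0.0
```

Call:
arm_command(increments=[{"dr": [0,0,0],"offset": [0,0,0],"hand": -1},{"dr": [0,0,0],"offset": [0,0,0],"hand": -1},{"dr": [0,0,0],"offset": [0,0,0],"hand": -1}])

```text
time_s: 24.2
eef_pos: [580.8, -346.5, 17.7]
ee_rot: [0.002, 0.707, 0.707, 0.0]
force: [0.1, 1.6, 6.7]
grip_width: 0.637
grip_force: 63.8
```

Call:
arm_command(increments=[{"dr": [0,0,0],"offset": [0,0,-0.15],"hand": -1},{"dr": [0,0,0],"offset": [0,0,-0.3],"hand": -1},{"dr": [0,0,0],"offset": [0,0,-0.35],"hand": -1},{"dr": [0,0,0],"offset": [0,0,-0.35],"hand": -1},{"dr": [0,0,0],"offset": [0,0,-0.15],"hand": -1},{"dr": [0,0,0],"offset": [0,0,0],"hand": -1}])

```text
time_s: 24.8
eef_pos: [580.6, -346.8, 175.2]
ee_rot: [0.003, 0.707, 0.707, 0.0]
force: [0.9, -0.7, -2.4]
grip_width: 0.635
grip_force: 63.8
```

Call:
arm_command(increments=[{"dr": [0,0,0],"offset": [0,0,0.2],"hand": -1},{"dr": [0,0,0],"offset": [0,0,0.35],"hand": -1},{"dr": [0,0,0],"offset": [0,0,0.35],"hand": -1},{"dr": [0,0,0],"offset": [0,0,0.25],"hand": -1},{"dr": [0,0,0],"offset": [0,0,0.14],"hand": -1},{"dr": [0,0,0],"offset": [0,0,0],"hand": -1},{"dr": [0,0,0],"offset": [0,0,0],"hand": 1},{"dr": [0,0,0],"offset": [0,0,0],"hand": 1}])

```text
time_s: 25.6
eef_pos: [579.7, -346.2, 16.4]
ee_rot: [-0.0, 0.707, 0.707, 0.0]
force: [0.8, -0.1, -0.1]
grip_width: 0.945
grip_force: 0.0
```

Call:
arm_command(increments=[{"dr": [0,0,0],"offset": [0,0,0],"hand": 1},{"dr": [0,0,0],"offset": [0,0,-0.2],"hand": 1},{"dr": [0,0,0],"offset": [0,0,-0.35],"hand": 1},{"dr": [0,0,0],"offset": [0,0,-0.4],"hand": 1},{"dr": [0,0,0],"offset": [0,0,-0.35],"hand": 1},{"dr": [0,0,0],"offset": [0,0,0],"hand": 1}])

```text
time_s: 26.2
eef_pos: [581.6, -347.6, 179.7]
ee_rot: [0.006, 0.707, 0.707, 0.0]
force: [0.1, 0.2, -0.2]
grip_width: 0.998
grip_force: 0.0
```

Run:
```python
from look import *
a=t[135:225,230:390];b=s[100:220,200:330]
a=cv2.resize(a,None,fx=5,fy=5,interpolation=2);b=cv2.resize(b,None,fx=5,fy=5,interpolation=2)
cv2.imwrite("pics/ta.png",a[:,:,::-1])
np.set_printoptions(precision=2)
for z in(68,): print([onz("top",((u+.5)/5+229.5,(v+.5)/5+134.5),z) for u,v in((0,0),)])
```

```text
tinA [21.2  6.5]
tinB [19.2 50.7]
tinC [22.  56.6]
carton [14.  32.7]
jar1 [26.4  4.4]
jar2 [1.1 2.6]
t 26.3 tcp [ 579.9 -346.3  173. ] w 0.9996384759050881
[array([657.16,  92.19,  68.  ])]
```

View pics/ta.png

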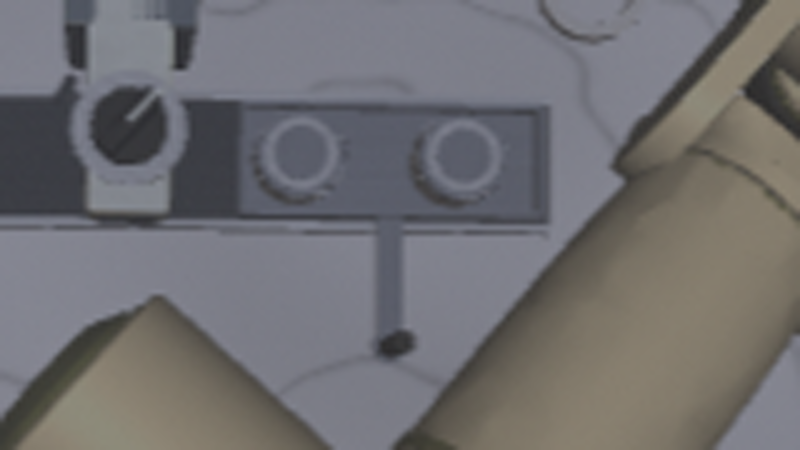

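Run:
```python
from h import *
for u,v in((301,155),(463,157)): print(onz("top",((u+.5)/5+229.5,(v+.5)/5+134.5),68))
```

```text
[563.65432387 -99.18180586  68.        ]
[ 564.91447886 -200.93866492   68.        ]
```

Call:
arm_command(increments=[{"dr": [0,0,0],"offset": [0.2,-0.02,0],"hand": 1},{"dr": [0,0,0],"offset": [0.33,-0.04,0],"hand": 1},{"dr": [0,0,0],"offset": [0.33,-0.04,0],"hand": 1},{"dr": [0,0,0],"offset": [0.25,-0.02,0],"hand": 1},{"dr": [0,0,0],"offset": [0.11,0,0],"hand": 1},{"dr": [0,0,0],"offset": [0,0,0.2],"hand": 1},{"dr": [0,0,0],"offset": [0,0,0.3],"hand": 1},{"dr": [0,0,0],"offset": [0,0,0.3],"hand": 1}])

```text
time_s: 27.1
eef_pos: [565.1, -200.1, 74.4]
ee_rot: [-0.0, 0.707, 0.707, -0.0]
force: [0.7, -0.5, -0.3]
grip_width: 1.001
grip_force: 0.0
```

Call:
arm_command(increments=[{"dr": [0,0,0],"offset": [0,0,0.22],"hand": 1},{"dr": [0,0,0],"offset": [0,0,0.12],"hand": 1},{"dr": [0,0,0],"offset": [0,0,0],"hand": -1},{"dr": [0,0,0],"offset": [0,0,0],"hand": -1},{"dr": [0,0,0],"offset": [0,0,0],"hand": -1},{"dr": [0,0,0],"offset": [0,0,0],"hand": -1},{"dr": [0,0,0],"offset": [0,0,0],"hand": -1}])

```text
time_s: 27.8
eef_pos: [566.1, -200.3, 37.1]
ee_rot: [0.001, 0.707, 0.707, 0.0]
force: [-0.1, -1.6, 5.7]
grip_width: 0.636
grip_force: 63.6
```

Call:
arm_command(increments=[{"dr": [0,0,0],"offset": [0,0,-0.06],"hand": -1},{"dr": [0,0,0],"offset": [-0.06,0,-0.02],"hand": -1},{"dr": [0,0,0],"offset": [-0.06,0,0],"hand": -1},{"dr": [0,0,0],"offset": [-0.06,0,0],"hand": -1},{"dr": [0,0,0],"offset": [0,0,0.04],"hand": -1},{"dr": [0,0,0],"offset": [0,0,0.04],"hand": -1},{"dr": [0,0,0],"offset": [0,0,0],"hand": -1}])

```text
time_s: 28.5
eef_pos: [565.4, -221.9, 37.0]
ee_rot: [0.0, 0.707, 0.707, -0.0]
force: [-7.4, -0.6, 14.7]
grip_width: 0.639
grip_force: 64.6
```

Call:
arm_command(increments=[{"dr": [0,0,0],"offset": [0,0,0],"hand": 0.7},{"dr": [0,0,0],"offset": [0,0,0],"hand": 0.7},{"dr": [0,0,0],"offset": [0,0,0],"hand": 0.7},{"dr": [0,0,0],"offset": [0,0,-0.15],"hand": 0.7},{"dr": [0,0,0],"offset": [0,0,-0.3],"hand": 0.7},{"dr": [0,0,0],"offset": [0,0,-0.35],"hand": 1},{"dr": [0,0,0],"offset": [0,0,-0.33],"hand": 1},{"dr": [0,0,0],"offset": [0,0,0],"hand": 1}])

```text
time_s: 29.3
eef_pos: [567.3, -222.4, 176.8]
ee_rot: [0.005, 0.707, 0.707, 0.001]
force: [0.2, -0.2, 0.7]
grip_width: 0.998
grip_force: 0.0
```

Call:
arm_command(increments=[{"dr": [0,0,0],"offset": [-0.2,0.02,0],"hand": 1},{"dr": [0,0,0],"offset": [-0.33,0.04,0],"hand": 1},{"dr": [0,0,0],"offset": [-0.3,0.04,0],"hand": 1},{"dr": [0,0,0],"offset": [-0.15,0.02,0],"hand": 1},{"dr": [0,0,0],"offset": [-0.06,0,0],"hand": 1},{"dr": [0,0,0],"offset": [0,0,0],"hand": 1}])

```text
time_s: 29.9
eef_pos: [579.5, -346.4, 170.3]
ee_rot: [-0.001, 0.707, 0.707, -0.0]
force: [0.2, -0.1, 0.4]
grip_width: 1.001
grip_force: 0.0
```

```bash
cat > tray.py <<'E'
from look import *
# steel lid discs in the tray (top view): circles in the enlarged crop
def lids(n=1,u0=230,v0=135,u1=390,v1=225):
    g=cv2.cvtColor(cv2.resize(t[v0:v1,u0:u1],None,fx=5,fy=5,interpolation=2),cv2.COLOR_RGB2GRAY)
    g=cv2.createCLAHE(3,(4,4)).apply(cv2.GaussianBlur(g,(5,5),0))
    c=cv2.HoughCircles(g,cv2.HOUGH_GRADIENT,1,60,param1=100,param2=22,minRadius=36,maxRadius=46)
    return [] if c is None else [(onz("top",((u+.5)/5+u0-.5,(v+.5)/5+v0-.5),68),r) for u,v,r in c[0]]
for x in lids(): print(x)
E
python3 tray.py
```

```text
tinA [21.2  9.6]
tinB [19.2 50.7]
tinC [21.9 56.7]
carton [12.6 37.4]
jar1 [26.2  4.5]
jar2 [1.1 2.7]
t 30.0 tcp [ 579.8 -345.1  171. ] w 0.9977157343076427
(array([579.6,   8.8,  68. ]), np.float32(38.7))
(array([ 563.9, -222. ,   68. ]), np.float32(38.8))
```

Call:
arm_command(increments=[{"dr": [0,0,0],"offset": [0,0,0.2],"hand": 1},{"dr": [0,0,0],"offset": [0,0,0.35],"hand": 1},{"dr": [0,0,0],"offset": [0,0,0.35],"hand": 1},{"dr": [0,0,0],"offset": [0,0,0.25],"hand": 1},{"dr": [0,0,0],"offset": [0,0,0.14],"hand": 1},{"dr": [0,0,0],"offset": [0,0,0],"hand": 1},{"dr": [0,0,0],"offset": [0,0,0],"hand": -1},{"dr": [0,0,0],"offset": [0,0,0],"hand": -1}])

```text
time_s: 30.8
eef_pos: [580.7, -346.7, 18.7]
ee_rot: [0.002, 0.707, 0.707, 0.0]
force: [1.1, -0.4, -0.3]
grip_width: 0.691
grip_force: 0.0
```

Call:
arm_command(increments=[{"dr": [0,0,0],"offset": [0,0,0],"hand": -1},{"dr": [0,0,0],"offset": [0,0,0],"hand": -1},{"dr": [0,0,0],"offset": [0,0,0],"hand": -1},{"dr": [0,0,0],"offset": [0,0,-0.15],"hand": -1},{"dr": [0,0,0],"offset": [0,0,-0.3],"hand": -1},{"dr": [0,0,0],"offset": [0,0,-0.35],"hand": -1},{"dr": [0,0,0],"offset": [0,0,-0.35],"hand": -1},{"dr": [0,0,0],"offset": [0,0,0],"hand": -1}])

```text
time_s: 31.6
eef_pos: [581.7, -347.7, 162.4]
ee_rot: [0.006, 0.707, 0.707, 0.0]
force: [1.0, -0.5, -0.3]
grip_width: 0.637
grip_force: 63.8
```

Run:
```python
from look import *
g=t.astype(float).mean(2)
a=cv2.imread("pics/ta.png")
crop(t,230,135,390,225,5,"tb")
T0=g
# is tin1 still at (565,-98.5)? compare with previous view
p=cv2.resize(a,(160,90),interpolation=cv2.INTER_AREA)[:,:,::-1].astype(int)
u,v=proj("top",(565,-98.5,68)).round().astype(int);q=t[135:225,230:390].astype(int)
print(np.abs(p-q)[v-135-10:v-135+10,u-230-10:u-230+10].mean(), np.abs(p-q)[20:45,5:45].mean())
```

```text
tinA [21.3 56.5]
tinB [19.  50.7]
tinC [21.7 56.6]
carton [12.6 37.4]
jar1 [25.9  4.3]
jar2 [1.1 2.6]
t 31.7 tcp [ 579.9 -346.3  155.5] w 0.639392467370518
1.1116666666666666 1.2436666666666667
```

Call:
arm_command(increments=[{"dr": [0,0,0],"offset": [0.15,-0.013,0],"hand": -1},{"dr": [0,0,0],"offset": [0.3,-0.02,0],"hand": -1},{"dr": [0,0,0],"offset": [0.32,-0.03,0],"hand": -1},{"dr": [0,0,0],"offset": [0.32,-0.03,0],"hand": -1},{"dr": [0,0,0],"offset": [0.26,-0.02,0],"hand": -1},{"dr": [0,0,0],"offset": [0.14,-0.01,0],"hand": -1},{"dr": [0,0,0],"offset": [0.06,0,0],"hand": -1},{"dr": [0,0,0],"offset": [0,0,0.1],"hand": -1}])

```text
time_s: 32.5
eef_pos: [565.8, -160.5, 143.0]
ee_rot: [0.001, 0.707, 0.707, 0.0]
force: [-0.7, -0.7, -2.5]
grip_width: 0.64
grip_force: 63.9
```

Call:
arm_command(increments=[{"dr": [0,0,0],"offset": [0,0,0.2],"hand": -1},{"dr": [0,0,0],"offset": [0,0,0.15],"hand": -1},{"dr": [0,0,0],"offset": [0,0,0],"hand": -1},{"dr": [0,0,0],"offset": [0,0,0],"hand": -1}])

```text
time_s: 32.9
eef_pos: [565.0, -161.2, 100.2]
ee_rot: [-0.0, 0.708, 0.707, -0.0]
force: [0.0, -0.4, -2.1]
grip_width: 0.638
grip_force: 63.8
```

Call:
arm_command(increments=[{"dr": [0,0,0],"offset": [0.005,0,0.1],"hand": -1},{"dr": [0,0,0],"offset": [0,0,0.1],"hand": -1},{"dr": [0,0,0],"offset": [0,0,0.1],"hand": -1},{"dr": [0,0,0],"offset": [0,0,0.1],"hand": -1},{"dr": [0,0,0],"offset": [0,0,0.08],"hand": -1},{"dr": [0,0,0],"offset": [0,0,0.04],"hand": -1},{"dr": [0,0,0],"offset": [0,0,0],"hand": -1}])

```text
time_s: 33.6
eef_pos: [565.1, -159.5, 37.8]
ee_rot: [-0.0, 0.707, 0.707, -0.0]
force: [-0.0, 0.1, -1.5]
grip_width: 0.64
grip_force: 63.8
```

Call:
arm_command(increments=[{"dr": [0,0,0],"offset": [0,0,0.012],"hand": -1},{"dr": [0,0,0],"offset": [0,0,0],"hand": 0.65},{"dr": [0,0,0],"offset": [0,0,0],"hand": 0.65},{"dr": [0,0,0],"offset": [0,0,0],"hand": 0.65},{"dr": [0,0,0],"offset": [0,0,-0.15],"hand": 0.65},{"dr": [0,0,0],"offset": [0,0,-0.3],"hand": 0.65},{"dr": [0,0,0],"offset": [0,0,-0.35],"hand": 1},{"dr": [0,0,0],"offset": [0,0,-0.35],"hand": 1}])

```text
time_s: 34.4
eef_pos: [564.8, -159.5, 176.3]
ee_rot: [-0.0, 0.707, 0.707, -0.0]
force: [-0.3, -0.1, -0.5]
grip_width: 1.001
grip_force: 0.0
```

Call:
arm_command(increments=[{"dr": [0,0,0.19],"offset": [0,0,-0.35],"hand": 1},{"dr": [0,0,0.19],"offset": [0,0,-0.35],"hand": 1},{"dr": [0,0,0.19],"offset": [0,0,-0.2],"hand": 0.0},{"dr": [0,0,0.19],"offset": [0,0,0],"hand": 0.0},{"dr": [0,0,0.19],"offset": [0,0,0],"hand": 0.0},{"dr": [0,0,0.19],"offset": [0,0,0],"hand": 0.0},{"dr": [0,0,0.19],"offset": [0,0,0],"hand": 0.0},{"dr": [0,0,0.19],"offset": [0,0,0],"hand": 0.0}])

```text
time_s: 35.2
eef_pos: [565.0, -159.6, 282.7]
ee_rot: [0.0, 0.983, 0.184, 0.0]
force: [0.4, 0.0, -0.0]
grip_width: 0.498
grip_force: 0.0
```

Run:
```python
from look import *
k=16
a=cv2.resize(t[138:176,234:282],None,fx=10,fy=10,interpolation=2);b=cv2.resize(s[145:195,195:250],None,fx=7.2,fy=7.2,interpolation=2)
h=min(a.shape[0],b.shape[0]);m=cv2.convertScaleAbs(np.hstack([cv2.resize(t[138:174,234:274],(400,360),interpolation=2),cv2.resize(s[150:186,200:240],(400,360),interpolation=2)]),alpha=1.5)
c=cv2.resize(t[140:190,265:345],(800,500),interpolation=2)[:220]*1
cv2.imwrite("pics/d.png",np.vstack([m,cv2.resize(t[140:163+1,265:345],(800,240),interpolation=2)])[:,:,::-1])
```

```text
tinA [23.5 55.8]
tinB [17.8 50.3]
tinC [20.7 56.3]
carton [29.4 36.3]
jar1 [1.4 6.4]
jar2 [1. 2.]
t 35.3 tcp [ 565.  -159.6  282.7] w 0.5037673087529987
```

View pics/d.png

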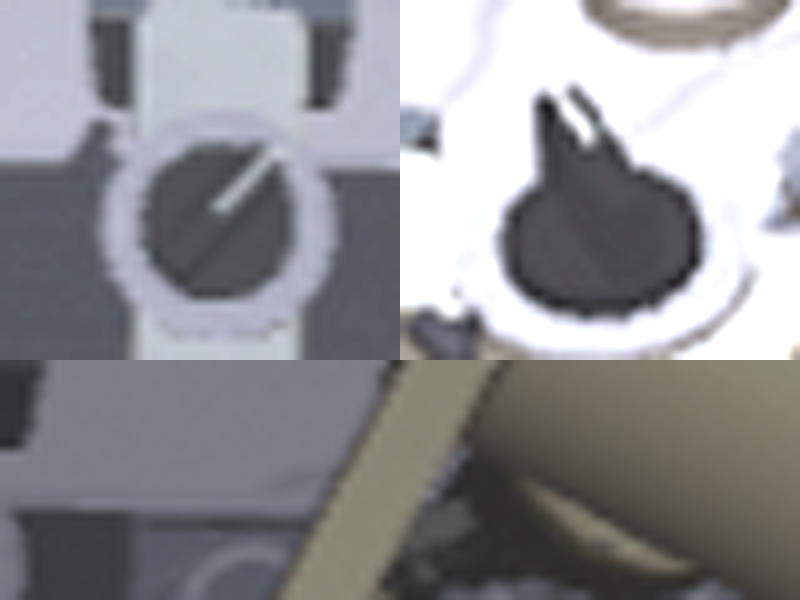

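Run:
```python
from h import *
a=lambda u,v:((u+.5)/10+233.5,(v+.5)/10+137.5)
b=lambda u,v:((u-400+.5)/10+199.5,(v+.5)/10+149.5)
P=lambda n,p,z:onz(n,p,z)[:2]
A=lambda d:np.arctan2(d[1],d[0])
c=P("top",a(220,226),169);c2=P("top",a(218,222),178);print("centre",c,c2,P("side",b(612,250),169),P("side",b(602,242),178))
for z in(169,172):
    t1=P("top",a(87,144),z);t2=P("side",b(443,333),z);print("T",t1,t2,A(t1-c),A(t2-c),np.hypot(*(t1-c)),np.hypot(*(t2-c)))
for z in(185,201):
    p,q=P("top",a(217,210),z),P("top",a(283,148),z);p2,q2=P("side",b(590,138),z),P("side",b(568,95),z)
    print("ptr",p,q,A(q-p),A(q-c),"side",p2,q2,A(q2-p2))
print("bar",A(P("top",a(260,205),180)-P("top",a(190,275),180)))
```

```text
centre [564.93719873   9.13162743] [564.91045999   9.78691564] [563.54924838   9.94578974] [561.80137181  17.52709627]
T [588.10698438  48.56795314] [586.72646393  47.87279791] 1.0396009069514969 1.058458696064233 45.739072495175016 44.44828870155286
T [587.66237853  48.49701495] [584.94826143  50.75109228] 1.0472439880610924 1.1226180847961513 45.45401557678339 46.18032574107181
ptr [567.46728336  10.19210627] [585.99350838  -8.44719427] -0.7884406382579993 -0.6956316157409416 side [575.40239764  -6.90340307] [586.6289107  -19.29063394] -0.8345129642467455
ptr [565.31310845  10.26523552] [583.6192147   -8.15260275] -0.7884406382579986 -0.7465538899630628 side [565.97596415  10.63147296] [576.85284923  -1.36998161] -0.83451296424674
bar -0.7576164064369135
```

Call:
arm_command(increments=[{"dr": [0,0,0.185],"offset": [0,0,0],"hand": 0.0},{"dr": [0,0,0.185],"offset": [0,0,0],"hand": 0.0},{"dr": [0,0,0.185],"offset": [0,0,0],"hand": 0.0},{"dr": [0,0,0.185],"offset": [0,0,0],"hand": 0.0},{"dr": [0,0,0.185],"offset": [0,0,0],"hand": 0.0},{"dr": [0,0,0.185],"offset": [0,0,0],"hand": 0.0},{"dr": [0,0,0.185],"offset": [0,0,0],"hand": 0.0},{"dr": [0,0,0.185],"offset": [0,0,0],"hand": 0.0}])

```text
time_s: 36.1
eef_pos: [565.0, -159.6, 282.7]
ee_rot: [0.0, 0.924, -0.383, 0.0]
force: [0.5, 0.3, 0.5]
grip_width: 0.498
grip_force: 0.0
```

Call:
arm_command(increments=[{"dr": [0,0,0],"offset": [-0.1,-0.1,0],"hand": 0.0},{"dr": [0,0,0],"offset": [-0.22,-0.22,0],"hand": 0.0},{"dr": [0,0,0],"offset": [-0.24,-0.24,0],"hand": 0.0},{"dr": [0,0,0],"offset": [-0.22,-0.22,0],"hand": 0.0},{"dr": [0,0,0],"offset": [-0.14,-0.14,0],"hand": 0.0},{"dr": [0,0,0],"offset": [-0.075,-0.077,0],"hand": 0.0},{"dr": [0,0,0],"offset": [0,0,0.2],"hand": 0.0},{"dr": [0,0,0],"offset": [0,0,0],"hand": 0.0}])

```text
time_s: 36.9
eef_pos: [564.2, 10.0, 256.2]
ee_rot: [0.001, 0.925, -0.381, -0.002]
force: [-0.2, 0.2, -0.1]
grip_width: 0.498
grip_force: 0.0
```

Call:
arm_command(increments=[{"dr": [0,0,0],"offset": [0,0,0.25],"hand": 0.0},{"dr": [0,0,0],"offset": [0,0,0.2],"hand": 0.0},{"dr": [0,0,0],"offset": [0,0,0.13],"hand": 0.0},{"dr": [0,0,0],"offset": [0,0,0.06],"hand": 0.0},{"dr": [0,0,0],"offset": [0,0,0],"hand": 0.0}])

```text
time_s: 37.4
eef_pos: [565.2, 9.1, 181.8]
ee_rot: [0.0, 0.924, -0.383, -0.0]
force: [-0.2, 0.2, 0.4]
grip_width: 0.499
grip_force: 0.0
```

Call:
arm_command(increments=[{"dr": [0,0,0],"offset": [0,0,0],"hand": -1},{"dr": [0,0,0],"offset": [0,0,0],"hand": -1},{"dr": [0,0,0],"offset": [0,0,0],"hand": -1},{"dr": [0,0,0],"offset": [0,0,0],"hand": -1},{"dr": [0,0,0],"offset": [0,0,0],"hand": -1}], grip_force=40)

```text
time_s: 37.9
eef_pos: [566.3, 9.5, 183.1]
ee_rot: [-0.001, 0.924, -0.383, 0.002]
force: [4.6, 2.3, 5.9]
grip_width: 0.129
grip_force: 42.4
```

Call:
arm_command(increments=[{"dr": [0,0,-0.146],"offset": [0,0,0],"hand": -1},{"dr": [0,0,-0.146],"offset": [0,0,0],"hand": -1},{"dr": [0,0,-0.146],"offset": [0,0,0],"hand": -1},{"dr": [0,0,-0.146],"offset": [0,0,0],"hand": -1},{"dr": [0,0,-0.146],"offset": [0,0,0],"hand": -1},{"dr": [0,0,-0.146],"offset": [0,0,0],"hand": -1},{"dr": [0,0,-0.146],"offset": [0,0,0],"hand": -1},{"dr": [0,0,-0.146],"offset": [0,0,0],"hand": -1}])

```text
time_s: 38.7
eef_pos: [566.9, 11.2, 183.2]
ee_rot: [-0.001, 0.998, 0.068, 0.003]
force: [9.0, 11.6, 4.3]
grip_width: 0.126
grip_force: 42.2
```

Call:
arm_command(increments=[{"dr": [0,0,-0.146],"offset": [0,0,0],"hand": -1},{"dr": [0,0,-0.146],"offset": [0,0,0],"hand": -1},{"dr": [0,0,-0.146],"offset": [0,0,0],"hand": -1},{"dr": [0,0,-0.146],"offset": [0,0,0],"hand": -1},{"dr": [0,0,-0.146],"offset": [0,0,0],"hand": -1},{"dr": [0,0,-0.146],"offset": [0,0,0],"hand": -1},{"dr": [0,0,-0.146],"offset": [0,0,0],"hand": -1},{"dr": [0,0,-0.141],"offset": [0,0,0],"hand": -1}])

```text
time_s: 39.5
eef_pos: [565.9, 12.8, 183.2]
ee_rot: [-0.002, 0.865, 0.502, 0.003]
force: [2.0, 18.6, 7.6]
grip_width: 0.126
grip_force: 42.8
```

Call:
arm_command(increments=[{"dr": [0,0,0],"offset": [0,0,0],"hand": -1},{"dr": [0,0,0],"offset": [0,0,0],"hand": -1}])

```text
time_s: 39.7
eef_pos: [565.9, 12.8, 183.2]
ee_rot: [-0.002, 0.866, 0.5, 0.003]
force: [3.9, 18.2, 8.7]
grip_width: 0.126
grip_force: 42.7
```

Call:
arm_command(increments=[{"dr": [0,0,0],"offset": [0,0,0],"hand": 0.0},{"dr": [0,0,0],"offset": [0,0,0],"hand": 0.0},{"dr": [0,0,0],"offset": [0,0,0],"hand": 0.0},{"dr": [0,0,0],"offset": [0,0,-0.1],"hand": 0.0},{"dr": [0,0,0],"offset": [0,0,-0.25],"hand": 0.0},{"dr": [0,0,0],"offset": [0,0,-0.25],"hand": 0.0},{"dr": [0,0,0],"offset": [0,0,-0.25],"hand": 0.0},{"dr": [0,0,0],"offset": [0,0,0],"hand": 0.0}])

```text
time_s: 40.5
eef_pos: [566.4, 9.0, 288.9]
ee_rot: [0.003, 0.867, 0.499, 0.003]
force: [1.1, -1.1, 0.4]
grip_width: 0.499
grip_force: 0.0
```

Call:
arm_command(increments=[{"dr": [0,0,0.19],"offset": [0,0,0],"hand": 0.0},{"dr": [0,0,0.19],"offset": [0,0,0],"hand": 0.0},{"dr": [0,0,0.19],"offset": [0,0,0],"hand": 0.0},{"dr": [0,0,0.19],"offset": [0,0,0],"hand": 0.0},{"dr": [0,0,0.19],"offset": [0,0,0],"hand": 0.0},{"dr": [0,0,0.19],"offset": [0,0,0],"hand": 0.0},{"dr": [0,0,0.19],"offset": [0,0,0],"hand": 0.0},{"dr": [0,0,0.003],"offset": [0,0,0],"hand": 0.0}])

```text
time_s: 41.3
eef_pos: [565.1, 9.3, 283.7]
ee_rot: [0.0, 1.0, -0.002, -0.0]
force: [0.6, 0.3, 0.6]
grip_width: 0.496
grip_force: 0.0
```

Call:
arm_command(increments=[{"dr": [0,0,0],"offset": [-0.1,0.14,0],"hand": 0.0},{"dr": [0,0,0],"offset": [-0.2,0.28,0],"hand": 0.0},{"dr": [0,0,0],"offset": [-0.2,0.28,0],"hand": 0.0},{"dr": [0,0,0],"offset": [-0.2,0.28,0],"hand": 0.0},{"dr": [0,0,0],"offset": [-0.18,0.26,0],"hand": 0.0},{"dr": [0,0,0],"offset": [-0.1,0.17,0],"hand": 0.0},{"dr": [0,0,0],"offset": [0,0,0],"hand": 0.0}])

```text
time_s: 42.0
eef_pos: [446.2, -161.5, 284.0]
ee_rot: [0.0, 1.0, -0.001, -0.0]
force: [0.3, 0.2, 0.3]
grip_width: 0.5
grip_force: 0.0
```

Run:
```python
from look import *
m=cv2.convertScaleAbs(np.hstack([cv2.resize(t[138:174,234:274],(400,360),interpolation=2),cv2.resize(s[150:186,200:240],(400,360),interpolation=2)]),alpha=1.3)
w=np.hstack([cv2.resize(t[135:225,250:350],(400,240*3//2),interpolation=2)[:230],cv2.resize(s[125:225,210:320],(400,364),interpolation=2)[:230]])
cv2.imwrite("pics/d2.png",np.vstack([m,w])[:,:,::-1])
```

```text
tinA [20.9 53.3]
tinB [20.7 47.6]
tinC [22.1 53.4]
carton [19.4 35.3]
jar1 [19.8  4.3]
jar2 [1.  0.6]
t 42.1 tcp [ 447.3 -159.6  283.9] w 0.5001341380530323
```

View pics/d2.png

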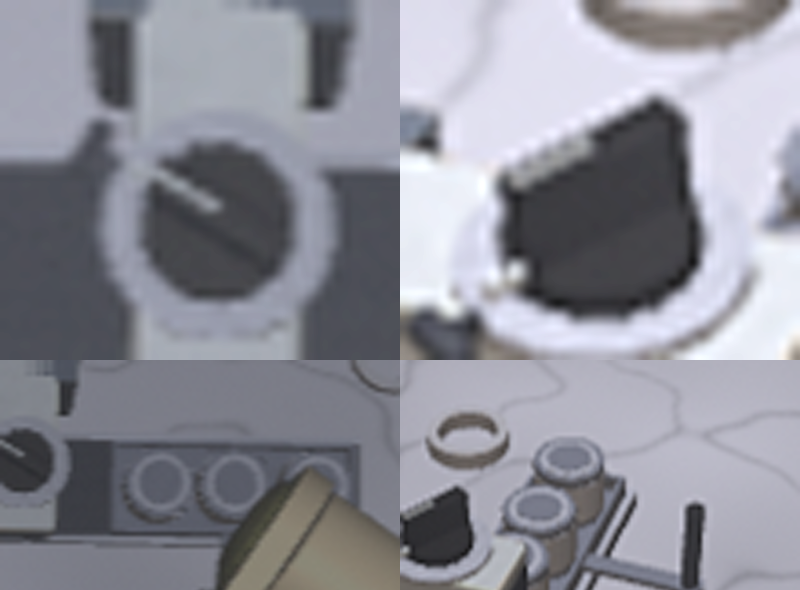

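The three tins stand in the tray and the pointer lies close to the T mark in both views. A quick numeric check of the angle follows.

Run:
```python
from h import *
a=lambda u,v:((u+.5)/10+233.5,(v+.5)/10+137.5)
b=lambda u,v:((u-400+.5)/10+199.5,(v+.5)/10+149.5)
P=lambda n,p,z:onz(n,p,z)[:2]
A=lambda d:np.arctan2(d[1],d[0])
print("stripe top",A(P("top",a(150,168),201)-P("top",a(217,209),201)),"side",A(P("side",b(510,183),201)-P("side",b(590,143),201)))
for z in(176,180,184): q=P("side",b(510,273),z);print(z,q,A(q-[565,9.5]),np.hypot(*(q-[565,9.5])))
# ring ellipse centre in top: bluish-bright ring vs background, via dark disc + outer edge
t=cv2.imread("pics/t_last.png")[:,:,::-1]
S=cv2.resize(t[138:174,234:274],None,fx=10,fy=10,interpolation=2);g=S.mean(2)
m=(g<88).astype(np.uint8);n,l,st,ce=cv2.connectedComponentsWithStats(m);
print("dark disc",[ (st[i].tolist(),ce[i]) for i in range(1,n) if st[i][4]>300])
roi=S[110:180,60:120].mean(2);np.set_printoptions(linewidth=200)
print(t[148:156,239:248].mean(2).astype(int))
```

```text
stripe top 1.042864239526568 side 1.050051779760904
176 [577.53285884  31.88003616] 1.060306692286021 25.650313235078894
180 [575.20052102  35.89152329] 1.201975274705559 28.294224337412576
184 [572.8681832   39.90301043] 1.3175561854849531 31.40463899023085
dark disc [([89, 0, 50, 109, 4052], array([113.12413623,  52.70162883])), ([297, 0, 56, 110, 4084], array([326.07835455,  49.62242899])), ([0, 121, 133, 239, 23836], array([ 59.74219668, 260.03456956])), ([140, 142, 155, 160, 18660], array([218.84394427, 223.76634512])), ([301, 170, 99, 190, 14984], array([358.73758676, 272.81780566]))]
[[131 131 133 131 123  93  67  65  99]
 [132 131 132 131 124 118 128 118 115]
 [132 132 131 116  77  74 105 120 115]
 [132 132 125  99  64  65 101 120 116]
 [128 129 112  74  61  78 112 128 124]
 [126 115  84  63  63  69  91 115 123]
 [ 80  75  63  62  66  67  74 109 128]
 [ 64  61  59  59  62  69  98 119 121]]
```

Call:
arm_command(increments=[{"dr": [0,0,0],"offset": [0,0,0.2],"hand": 0.1},{"dr": [0,0,0],"offset": [0,0,0.35],"hand": 0.1},{"dr": [0,0,0],"offset": [0,0,0.35],"hand": 0.1},{"dr": [0,0,0],"offset": [0,0,0.35],"hand": 0.1},{"dr": [0,0,0],"offset": [0,0,0.25],"hand": 0.1},{"dr": [0,0,0],"offset": [0,0,0.17],"hand": 0.1},{"dr": [0,0,0],"offset": [0,0,0.1],"hand": 0.1},{"dr": [0,0,0],"offset": [0,0,0],"hand": 0.1}])

```text
time_s: 42.9
eef_pos: [447.2, -158.6, 70.5]
ee_rot: [-0.001, 1.0, 0.0, -0.001]
force: [-0.5, -1.0, 0.3]
grip_width: 0.547
grip_force: 0.0
```

Call:
arm_command(increments=[{"dr": [0,0,0],"offset": [0,0,0],"hand": -1},{"dr": [0,0,0],"offset": [0,0,0],"hand": -1},{"dr": [0,0,0],"offset": [0,0,0],"hand": -1},{"dr": [0,0,0],"offset": [0,0,0],"hand": -1},{"dr": [0,0,0],"offset": [0,0,0],"hand": -1}], grip_force=40)

```text
time_s: 43.4
eef_pos: [448.0, -159.8, 72.6]
ee_rot: [0.001, 1.0, -0.001, 0.001]
force: [-0.4, 1.5, 6.9]
grip_width: 0.145
grip_force: 39.0
```

Call:
arm_command(increments=[{"dr": [0,0,0],"offset": [0,-0.03,0],"hand": -1},{"dr": [0,0,0],"offset": [0,-0.06,0],"hand": -1},{"dr": [0,0,0],"offset": [-0.001,-0.09,0],"hand": -1},{"dr": [0,0,0],"offset": [-0.001,-0.12,0],"hand": -1},{"dr": [0,0,0],"offset": [-0.001,-0.12,0],"hand": -1},{"dr": [0,0,0],"offset": [-0.001,-0.12,0],"hand": -1},{"dr": [0,0,0],"offset": [-0.001,-0.12,0],"hand": -1},{"dr": [0,0,0],"offset": [-0.001,-0.12,0],"hand": -1}])

```text
time_s: 44.2
eef_pos: [447.2, -66.1, 72.6]
ee_rot: [0.001, 1.0, -0.001, 0.001]
force: [-3.0, -3.3, 6.8]
grip_width: 0.147
grip_force: 39.3
```

Call:
arm_command(increments=[{"dr": [0,0,0],"offset": [-0.001,-0.12,0],"hand": -1},{"dr": [0,0,0],"offset": [-0.001,-0.12,0],"hand": -1},{"dr": [0,0,0],"offset": [-0.001,-0.12,0],"hand": -1},{"dr": [0,0,0],"offset": [-0.001,-0.12,0],"hand": -1},{"dr": [0,0,0],"offset": [-0.001,-0.12,0],"hand": -1},{"dr": [0,0,0],"offset": [-0.001,-0.12,0],"hand": -1},{"dr": [0,0,0],"offset": [-0.001,-0.08,0],"hand": -1},{"dr": [0,0,0],"offset": [-0.001,-0.05,0],"hand": -1}])

```text
time_s: 45.0
eef_pos: [446.2, 36.4, 72.5]
ee_rot: [0.0, 1.0, -0.0, 0.0]
force: [-3.3, -3.4, 9.8]
grip_width: 0.145
grip_force: 39.6
```

Call:
arm_command(increments=[{"dr": [0,0,0],"offset": [-0.001,-0.08,0],"hand": -1},{"dr": [0,0,0],"offset": [-0.001,-0.12,0],"hand": -1},{"dr": [0,0,0],"offset": [-0.001,-0.12,0],"hand": -1},{"dr": [0,0,0],"offset": [-0.001,-0.12,0],"hand": -1},{"dr": [0,0,0],"offset": [-0.001,-0.12,0],"hand": -1},{"dr": [0,0,0],"offset": [-0.001,-0.12,0],"hand": -1},{"dr": [0,0,0],"offset": [-0.001,-0.08,0],"hand": -1},{"dr": [0,0,0],"offset": [-0.001,-0.05,0],"hand": -1}])

```text
time_s: 45.8
eef_pos: [445.3, 133.8, 72.5]
ee_rot: [0.0, 1.0, -0.0, 0.0]
force: [-4.1, -2.8, 10.5]
grip_width: 0.146
grip_force: 39.6
```

Call:
arm_command(increments=[{"dr": [0,0,0],"offset": [0,-0.02,0],"hand": -1},{"dr": [0,0,0],"offset": [0,-0.02,0],"hand": -1},{"dr": [0,0,0],"offset": [0,-0.02,0],"hand": -1},{"dr": [0,0,0],"offset": [0,0,0],"hand": -1}])

```text
time_s: 46.2
eef_pos: [445.3, 140.1, 72.5]
ee_rot: [0.001, 1.0, -0.001, 0.0]
force: [-4.5, -4.3, 10.3]
grip_width: 0.146
grip_force: 39.9
```

Call:
arm_command(increments=[{"dr": [0,0,0],"offset": [0,-0.015,0],"hand": -1},{"dr": [0,0,0],"offset": [0,-0.015,0],"hand": -1},{"dr": [0,0,0],"offset": [0,0,0],"hand": -1}])

```text
time_s: 46.5
eef_pos: [445.3, 140.5, 72.5]
ee_rot: [0.004, 1.0, 0.0, -0.0]
force: [-7.0, -30.4, 13.7]
grip_width: 0.148
grip_force: 40.9
```

Call:
arm_command(increments=[{"dr": [0,0,0],"offset": [0,0.025,0],"hand": -1},{"dr": [0,0,0],"offset": [0,0,0],"hand": 0.1},{"dr": [0,0,0],"offset": [0,0,0],"hand": 0.1},{"dr": [0,0,0],"offset": [0,0,0],"hand": 0.1},{"dr": [0,0,0],"offset": [0,0,0],"hand": 0.1}])

```text
time_s: 47.0
eef_pos: [445.3, 141.2, 71.4]
ee_rot: [-0.0, 1.0, -0.001, 0.0]
force: [0.2, -0.1, -0.4]
grip_width: 0.549
grip_force: 0.0
```

Call:
arm_command(increments=[{"dr": [0,0,0],"offset": [0,0,-0.1],"hand": 0.1},{"dr": [0,0,0],"offset": [0,0,-0.3],"hand": 0.1},{"dr": [0,0,0],"offset": [0,0,-0.35],"hand": 0.1},{"dr": [0,0,0],"offset": [0,0,-0.35],"hand": 0.1},{"dr": [0,0,0],"offset": [0,0,-0.35],"hand": 0.1},{"dr": [0,0,0],"offset": [-0.3,0,-0.2],"hand": 0.1},{"dr": [0,0,0],"offset": [-0.3,0,0],"hand": 0.1},{"dr": [0,0,0],"offset": [-0.2,0,0],"hand": 0.1}])

```text
time_s: 47.8
eef_pos: [347.6, 141.4, 269.9]
ee_rot: [-0.0, 1.0, -0.001, 0.001]
force: [-0.1, 0.4, 0.6]
grip_width: 0.548
grip_force: 0.0
```

Run:
```python
from look import *
m=np.hstack([cv2.resize(t[110:240,110:290],(400,289),interpolation=2),cv2.resize(s[120:384,60:330],(296,289),interpolation=2)])
w=cv2.convertScaleAbs(np.hstack([cv2.resize(t[138:174,234:274],(340,306),interpolation=2),cv2.resize(s[150:186,200:240],(356,306),interpolation=2)]),alpha=1.3)
cv2.imwrite("pics/f.png",np.vstack([m,w])[:,:,::-1])
```

```text
tinA [20.2 57. ]
tinB [15.6 65.8]
tinC [20.1 85. ]
carton [30.  31.7]
jar1 [ 2.1 16. ]
jar2 [2.2 3.3]
t 47.9 tcp [347.4 141.5 269.9] w 0.5517896549636365
```

View pics/f.png

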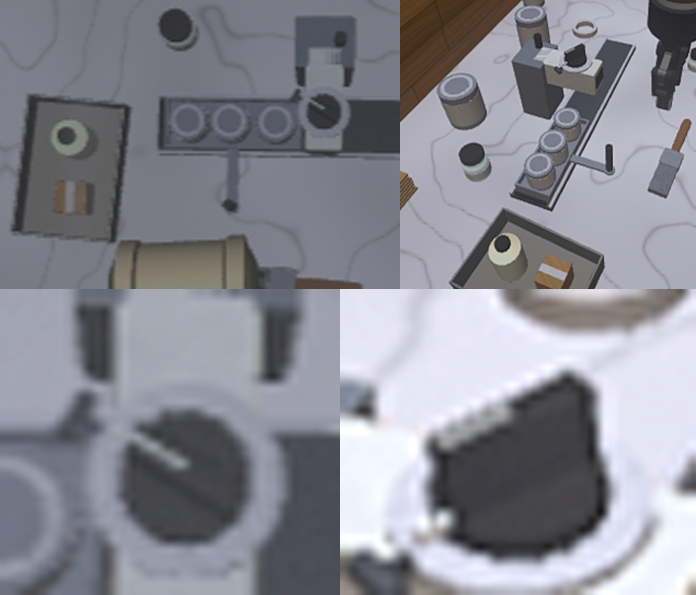

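All three tins stand in the tray at the far stop, and the bottle and carton are in the tote. With the lighter tray behind it, the T mark can now be isolated for a last check of the angle.

Run:
```python
from h import *
t=cv2.imread("pics/t_last.png")[:,:,::-1]
np.set_printoptions(linewidth=200)
g=t.mean(2);print(g[147:160,236:250].astype(int))
w=np.clip(82-g,0,None);w[:150]=0;w[157:]=0;w[:,:239]=0;w[:,247:]=0
v,u=np.mgrid[:384,:512];c=np.array([(u*w).sum(),(v*w).sum()])/w.sum()
C=np.array([565.,9.4]);
for z in(169,171): q=onz("top",c,z)[:2]-C;print(c,q,np.hypot(*q),np.arctan2(q[1],q[0]))
```

```text
[[130 130 129 129 130 130 129 107  53  52  52  95 133 130]
 [130 130 130 129 130 130 129 120  92  66  64  98 132 130]
 [130 130 130 130 130 130 129 123 116 126 117 114 131 130]
 [130 130 130 130 130 130 114  77  73 104 120 114 131 127]
 [131 130 129 131 130 124  98  62  65 100 120 114 128 125]
 [127 127 127 127 126 111  74  61  77 112 126 123 124 124]
 [124 124 124 124 113  83  63  61  68  90 112 120 121 113]
 [102 102 103  99  84  63  63  70  65  73 107 125 123 106]
 [ 73  74  74  74  69  59  60  68  83 106 117 118 120 114]
 [ 91  90  86  80  79  80  79  81  95 116 121 122 105  63]
 [ 96  92  93  92  91  91  92  91 105 121 120 113  84  49]
 [116 107  96  92  92  93  92  96 110 122 121 113  86  49]
 [116 120 115 102  92  92  93  96 111 123 122 109  75  55]]
[242.46076233 153.36995516] [18.93761575 38.44356239] 42.85488046178154 1.1130795893818108
[242.46076233 153.36995516] [18.64733142 38.39733348] 42.68580780313448 1.118701510133354
```

```bash
python3 -c "
from rig import ctrl
print(ctrl.finish_job())"
```

```text
the job is handed in; nothing more can be done
None
```

The job is handed in, with no verdict returned: the bottle and carton are in the tote, all three tins stand in the tray at the far stop, the dial points at the T mark to within about 0.05 rad by the camera images, and both jars are standing.

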